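Clear the hub bolt inspection table

TASK

Clear up after the hub bolt inspection: first swing the black handle of the big steel parts pan inward, away from the open green gauge case and clear of the other two pans, until it lies over the yellow stripe, turning the pan on its painted ring without lifting it. Then lay the blue-handled plug gauge in the green case and fold its lid fully shut, put every bronze bolt into the big pan, and push the over-centre inspection mirror over, away from the robot, until it snaps to its far stop; do the mirror and the bolts whenever it suits you. Leave the two other pans, the spanner and the small tin where they are.

Things in the scene. Friction and masses are not known exactly. Their poses are not given: they have to be found in the camera images.
- pan_center (a point): The big steel parts pan, loose: centre of its underside. x points along its one handle, z up. Outer radius 85 mm, 56 mm high, 4 mm walls and floor, about 0.7 kg. It stands on the 6 mm thick board, so this point is at z = 6 mm.
- pan_grip (a point): Point on the black handle of the big pan, 155 mm from the pan's axis and 48 mm above its underside (half-way up the handle); x points outward along the handle. The handle is a level bar 20 mm wide and 12 mm thick that runs from the pan's wall to 210 mm from the axis; at the start it reaches out over the open case.
- pan_tip (a point): Point near the outer end of the same handle, 205 mm from the pan's axis, half-way up the handle.
- pan_place (a point): Centre of the yellow ring (97 mm radius) painted on the fixed aluminium pan board, at the board's top. x, y are the board's axes.
- stripe_end (a point): Outer end of the yellow stripe painted on the board, on its centre line, 205 mm from pan_place. The stripe is 40 mm wide, points at the centre of the ring, and lies where the handle's end belongs. From its starting place the handle gets there by swinging through the robot's side of the pan (clockwise seen from above, some 75 to 110 degrees); the other way round the other pans are in the way.
- case: Fixed green plastic gauge case, open-topped box: 130 mm along its x, 170 mm along its y, 40 mm high, walls and floor 5 mm. Origin at the centre of its underside; its lid is hinged along the +x rim, which faces roughly to the robot's right.
- lid_hinge (a point): Middle of the lid's hinge line, on the case's +x rim, 40 mm above the table; the hinge runs along the case's y. Axes are those of the case.
- lid_edge (a point): Middle of the lid's free edge, 130 mm from the hinge, half-way through the lid's thickness. The lid is a green panel 130 x 170 x 8 mm; its outer face looks away from the case when open and up when shut.
- lid (a joint): Lid angle in rad: 0 fully shut (flat on the case), about 1.57 upright. A stiff hinge: it stays at any angle; about 1.5 to 3 N at the free edge moves it.
- gauge_mid (a point): Plug gauge, its centre 11 mm above whatever it lies on; x along its length. Blue square handle 50 mm long and 22 mm wide and high in the middle, with a steel plug 18 mm thick at each end; 96 mm overall, 0.12 kg.
- bolt1_mid (a point): Bronze-coloured hub bolt with its nut, lying level. Point at its centre, on its axis, 12 mm above whatever it lies on; x along the bolt (hex head towards -x, nut towards +x). Head and nut are each 24 mm across flats and 14 mm thick; the bare shank between them is 48 mm long and 16 mm thick; 82 mm overall, about 0.13 kg. May be absent.
- bolt2_mid (a point): Bronze-coloured hub bolt with its nut, lying level. Point at its centre, on its axis, 12 mm above whatever it lies on; x along the bolt (hex head towards -x, nut towards +x). Head and nut are each 24 mm across flats and 14 mm thick; the bare shank between them is 48 mm long and 16 mm thick; 82 mm overall, about 0.13 kg. May be absent.
- bolt3_mid (a point): Bronze-coloured hub bolt with its nut, lying level. Point at its centre, on its axis, 12 mm above whatever it lies on; x along the bolt (hex head towards -x, nut towards +x). Head and nut are each 24 mm across flats and 14 mm thick; the bare shank between them is 48 mm long and 16 mm thick; 82 mm overall, about 0.13 kg. May be absent.
- bolt4_mid (a point): Bronze-coloured hub bolt with its nut, lying level. Point at its centre, on its axis, 12 mm above whatever it lies on; x along the bolt (hex head towards -x, nut towards +x). Head and nut are each 24 mm across flats and 14 mm thick; the bare shank between them is 48 mm long and 16 mm thick; 82 mm overall, about 0.13 kg. May be absent.
- mirror_hinge (a point): Hinge of the inspection mirror, in the middle of its fixed grey base (70 x 80 mm, 12 mm thick), 24 mm above the table. x is the direction in which the mirror has to be pushed (roughly away from the robot); the hinge axis is y.
- mirror_top (a point): Middle of the mirror's top edge, 120 mm from the hinge. The mirror is a orange-framed panel 90 mm wide, 65 mm tall, 8 mm thick on a steel stem; at the start it leans about 34 degrees towards the robot.
- mirror (a joint): Mirror angle in rad: 0 leaning against the stop on the robot's side, 0.6 upright (dead centre), 1.2 against the far stop. Over-centre action: it goes back to the first stop if let go before 0.6 and snaps on to the far stop by itself past it; about 2 N at the top edge starts it.
- milk_pan: Neighbour: white pan with a wooden handle on the board, loose, radius 60 mm, 70 mm high; origin at the centre of its underside, x along its handle (160 mm). Leave alone.
- skillet: Neighbour: dark steel skillet on the board, loose, radius 60 mm, 36 mm high; origin at the centre of its underside, x along its handle (160 mm). Leave alone.
- spanner: Chrome spanner, loose, 160 mm long, lying beyond the mirror. Leave alone.
- paste: Small blue tin of paste, loose, 60 mm across and 70 mm high, origin under its centre. Leave alone.
There are look-alikes about, which are no part of the job. Leave any pink or red look-alike of the case alone.

How it is judged:
By the outcome, as a careful person would: the job done as asked, in the order asked, and still so for the second after the job is handed in, with the robot touching nothing.
Of bolt1, bolt2, bolt3, bolt4 only 2 to 4 are there at a start; the rules pass over those that are not, and their reading is None.
At some moment in a run one of bolt1, bolt2, bolt3, bolt4, gauge may be knocked a few centimetres aside while the robot is not near it.
Once in a run the grip may slacken for a moment while it holds something.
It also fails if it takes over 210 s, if anything falls off the work surface, if the arm or the gripper's body presses on something with over 40 N, if the wrist force passes 120 N, or if a joint passes its speed limit or range.

ROBOT

A 6-joint arm with a two-finger parallel gripper is mounted at the origin on the work surface. World frame = base frame: x ahead of the robot, y to its left, z up, the work surface at z = 0. Lengths are in mm, angles in degrees, forces in N, time in s.
With the tool pointing down it reaches from about 300 to 850 mm from the base axis. Payload 4.2 kg.
Tool frame: the origin (TCP) lies on the centre line of the jaws, within the pads' length; the fingertips stand 11 mm ahead of it and the grasp point (between the pads) lies 8 mm behind it; z points along the fingers, y is the line along which they close (so a half turn about z gives the same grasp; the last joint's range is limited). The gripper opens to 91 mm and grips with 3 to 60 N. Pads are 32 mm wide; open, the fingers measure 118 mm over their backs; the gripper's body (76 mm by 178 mm) begins 60 mm behind the grasp point.
Start: joints at [63.255, 18.312, 89.639, -0, 72.044, -1.146], TCP at [248.451, 518.569, 224.976] pointing down, gripper open.
Joint ranges: [-177.97, 177.97], [-48.28, 115.42], [12.27, 149.76], [-77.06, 257.06], [2.81, 150.46], [-146.56, 146.56]. Speed limits (degrees/s): [147.25, 147.25, 180, 180, 180, 180].

INTERFACE

Orientations are given as [roll, pitch, yaw] about the fixed x, y, z axes, in that order (R = Rz(yaw) Ry(pitch) Rx(roll)).
In Python, from workcell import env, grab_frame, camera_model, models gives the robot as it stands.
- The arm moves only by the shell command python3 -m crank 'ROWS' [FORCE]. ROWS is text: rows parted by semicolons, each of 7 numbers parted by spaces: the closure, from -1 (fully open) to 1 (shut), so that 0 is half open, then the shift along the tool's x, y, z in mm, then the turn, a rotation vector about the tool's x, y, z in degrees. A call has 1 to 10 rows; each row shifts and turns the commanded pose from where the row before left it, along the tool's axes as they then stand; what a row does not reach is not made up. A row lasts 1/8 s, in which the tool goes at most 62.5 mm and 10.7 degrees, less where a joint would pass 70% of its speed; a pose out of reach is approached as far as the arm can. A call is refused whole if a number of a shift passes 62.5 or a number of a turn 10.7, either way. A call with a gripper value outside its range is refused whole. The fingers move at their own pace and stop on an object; FORCE is the grip in N (left out, the last holds). Time passes only in rows, so rows that do not move let the fingers close. It gives the time, the measured TCP pose, the force, the opening and the grip force at its end, in the units of the state.
- env.state(): the state, without advancing time (a new reading comes with each control period).
- grab_frame(name): name is "side" or "top"; returns the picture (480x640x3 uint8, blue, green, red); there is no depth.
- camera_model(name): a dict with "K" (3x3 intrinsics, pixels), "R" (3x3) and "t" (3): a world point X has camera coordinates R X + t. Camera axes: x right, y down, z forward; pixel columns grow to the right and rows downward; lengths in mm; the calibration is good to about 2 mm. A picture is of the moment at which its call begins. camera_model takes no time and is no camera call.
- env.job_done(): hands the job in; it is judged then, once.
Trained networks look in the newest picture that a camera, given by its name, has taken for a name from the list of things; names that differ only in an ending like _2 or _b are one class to them, and where a whole thing is asked for, a point or a joint stands for the part that bears it (a point fixed in the world has none). Each returns a list of dicts, best first, with "p" (0 to 1); they miss things now and then, are a little off and sometimes report something else, mostly with a low value. They report only what shows in the picture. A call takes as long as a camera call. They do not tell look-alikes from the thing itself.
- models.search_frame(name, camera): "point" ([x, y, z] in mm, in world coordinates, good to about 4 mm: the middle of the surface that is visible of it).
The state is a dict: "time_s": time; "qpos": joint angles; "qvel": joint speeds; "effort": joint torques, N m; "ee_pos": TCP position; "ee_rot": TCP orientation; "force": force on the tool from outside, world axes, zero at the start; "torque": the same for the moment, N m; "gripper_width": finger opening in mm; "gripper_force": force on a finger pad.
Only numpy, scipy, OpenCV 4.12 (cv2) and the standard library are available. Lean on these libraries where they do the work, as an engineer would, in place of code of your own. Each camera call takes 0.05 s, during which the arm holds its last target. There are 200 camera calls.

## Working session

There is one attempt and no reset: what is moved stays moved. The work goes in short steps, Python scripts to look and compute and a shell command to move; the robot and the scene stay as the last step left them, time stands still between calls to the robot, and variables do not carry over. Pictures are saved under pics/ and viewed, at most 14 in all, crops included, and the job is handed in when it is done.

```bash
ls; mkdir -p pics; cat > h.py <<'E'
import numpy as np, cv2
from workcell import env, grab_frame, camera_model, models
def cam(n):
    c=camera_model(n); return np.array(c["K"]),np.array(c["R"]),np.array(c["t"]).reshape(3)
def px(n,X):
    K,R,t=cam(n); p=K@(R@np.array(X,float)+t); return p[:2]/p[2]
def at(n,u,v,z):
    "world point at height z seen at pixel u,v"
    K,R,t=cam(n); d=R.T@np.linalg.inv(K)@np.array([u,v,1.]); c=-R.T@t
    return c+d*(z-c[2])/d[2]
def snap(n,f,crop=None,s=1):
    im=grab_frame(n)
    if crop: a,b,c,d=crop; im=im[b:d,a:c]
    cv2.imwrite("pics/"+f,cv2.resize(im,None,fx=s,fy=s,interpolation=cv2.INTER_CUBIC))
E
python3 - <<'E'
from h import *
snap("top","top0.png");snap("side","side0.png")
for n in ["pan_center","pan_grip","pan_place","case","lid","gauge_mid","bolt1_mid","mirror","milk_pan","skillet","spanner","paste","mirror_top","pan_tip","stripe_end","lid_edge"]:
    for c in ("top","side"):
        for d in models.search_frame(n,c):
            print(n,c,np.round(d["point"]),round(d["p"],2),np.round(px(c,d["point"])))
print(env.state())
for c in ("top","side"):
    K,R,t=cam(c);print(c,-R.T@t,R[2])
E
```

```text
pics
pan_center top [547. 262.  11.] 0.76 [230. 217.]
pan_center side [553. 276.  35.] 0.94 [281. 224.]
pan_center side [481. -27. 116.] 0.46 [328. 245.]
pan_grip top [551. 262.   9.] 0.71 [230. 216.]
pan_grip top [ 797. -120.    4.] 0.51 [351. 137.]
pan_grip side [555. 278.  37.] 0.73 [281. 223.]
pan_place top [538. 364.   6.] 0.61 [197. 221.]
pan_place top [479. -22. 165.] 0.35 [323. 235.]
pan_place side [ 590. -177.   98.] 0.62 [399. 259.]
pan_place side [447. 365.   8.] 0.58 [237. 232.]
case top [184. 300.  50.] 0.9 [215. 337.]
case top [ 266. -232.   47.] 0.89 [393. 307.]
case top [ 359. -480.   46.] 0.79 [474. 275.]
case top [490.  40.   6.] 0.62 [301. 235.]
case side [ 247. -261.   50.] 0.67 [317. 348.]
case side [ 338. -498.   50.] 0.67 [432. 390.]
case side [469. -24.  78.] 0.56 [324. 258.]
case side [205. 289.  50.] 0.56 [176. 254.]
lid top [181. 300.  44.] 0.93 [216. 338.]
lid top [ 267. -235.   50.] 0.79 [394. 307.]
lid top [ 361. -488.   51.] 0.75 [477. 274.]
lid top [ 578. -274.   23.] 0.68 [403. 205.]
lid top [484. -26. 162.] 0.6 [324. 233.]
lid side [480. -20. 108.] 0
[... 1902 characters left out ...]
'qvel': array([-0.14987223, -0.07965421,  0.05044006,  0.0433451 ,  0.14865023,
       -0.01887419]), 'effort': array([ 8.56251027e-04, -4.12356627e+01, -2.32224280e+01,  7.27013941e-02,
        3.77217983e-02,  7.05685835e-06]), 'ee_pos': array([248.47176822, 518.56665889, 224.97492884]), 'ee_rot': array([1.79994110e+02, 1.44665749e-03, 1.54401158e+02]), 'force': array([0.64666466, 0.5465035 , 0.34838916]), 'torque': array([-0.00830634,  0.03473675, -0.01143439]), 'gripper_force': 0.0, 'gripper_width': 90.99542848971149}
top [ 403.78323255    3.9263477  1409.66187606] [ 0.05148905 -0.00104718 -0.99867301]
side [-329.11268864 -943.31895236  800.93886594] [ 0.57474067  0.66213829 -0.48088049]
```

View pics/top0.png

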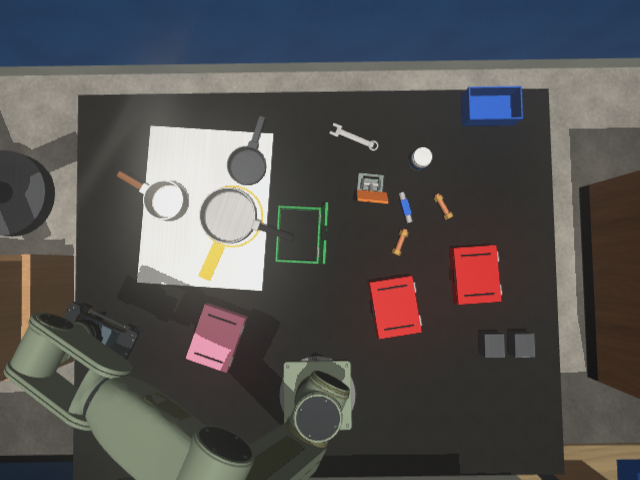

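View pics/side0.png

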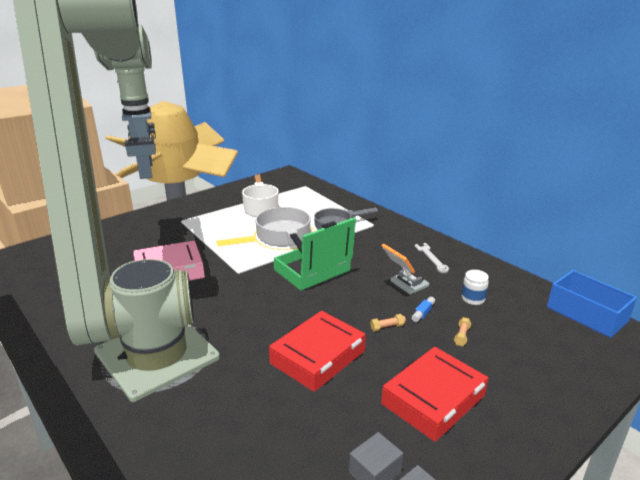

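The top view shows the pan at (230,216) with its handle to about (292,234), and the yellow stripe at (212,260). The green case is at (300,235) with its lid upright at column 326. The gauge is at (405,207), the bolts at (443,206) and (400,242), and the mirror at (371,190). Only one case is green and open; the red and pink ones are look-alikes.

```bash
python3 - <<'E'
import cv2
im=cv2.imread("pics/top0.png")
cv2.imwrite("pics/c1.png",cv2.resize(im[170:300,180:340],None,fx=4.6,fy=4.6,interpolation=cv2.INTER_CUBIC))
cv2.imwrite("pics/c2.png",cv2.resize(im[160:265,345:465],None,fx=5,fy=5,interpolation=cv2.INTER_CUBIC))
E
```

```text
(no output)
```

View pics/c1.png

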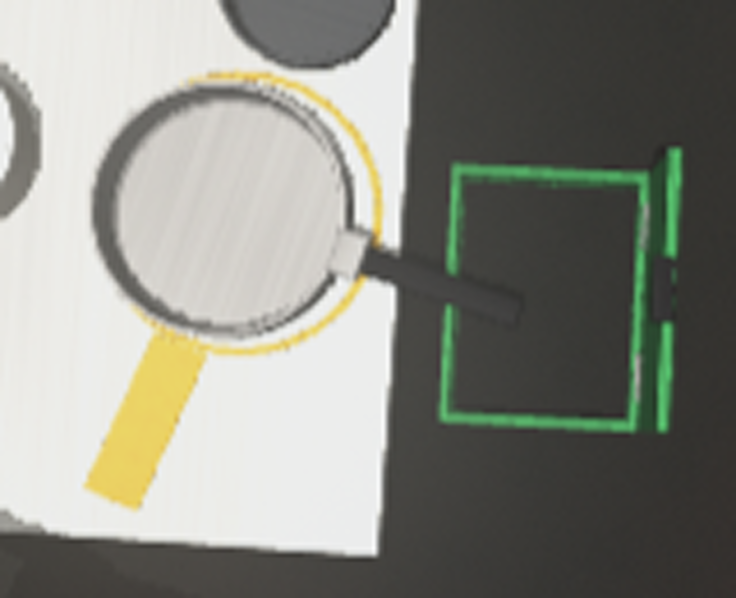

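View pics/c2.png

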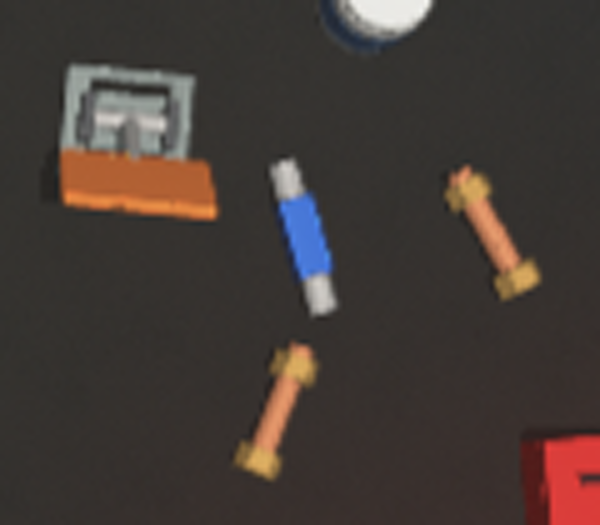

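Crop 1 shows the handle from (260,226) to (293,237), the stripe end at (204,278) and the case rim corners at about (279,206), (320,208), (318,262) and (276,261). Crop 2 shows the gauge, two bolts (so two are absent) and the mirror leaning towards the robot. Next I turn these into positions.

```bash
python3 - <<'E'
from h import *
def c1(x,y): return 180+(x+.5)/4.6-.5,170+(y+.5)/4.6-.5
def c2(x,y): return 345+(x+.5)/5-.5,160+(y+.5)/5-.5
def A(f,x,y,z): p=at("top",*f(x,y),z)[:2]; return p
def show(n,p): print(n,np.round(p,1))
ring=[A(c1,x,y,6) for x,y in[(380,212),(240,72),(240,353)]]
c,r=cv2.minEnclosingCircle(np.float32(ring)); show("ring",(*c,r))
rim=[A(c1,x,y,62) for x,y in[(93,212),(224,84),(224,341)]]
c2_,r=cv2.minEnclosingCircle(np.float32(rim)); show("pan",(*c2_,r))
C=np.array(c)
tip=A(c1,520,308,60);show("tip",tip);d=tip-C;print(np.hypot(*d),np.degrees(np.arctan2(d[1],d[0])))
s=A(c1,112,499,6);show("stripe",s);d=s-C;print(np.hypot(*d),np.degrees(np.arctan2(d[1],d[0])))
cor=[A(c1,x,y,40) for x,y in[(453,163),(648,173),(633,431),(441,420)]]
for q in cor: show("case",q)
print([np.hypot(*(cor[i]-cor[i-1])) for i in range(4)],np.mean(cor,0))
for (x,y) in[(682,150),(668,430)]: show("lidtop",A(c1,x,y,170))
for n,a,b,z in[("gauge",(285,160),(323,312),18),("bA",(465,168),(520,295),20),("bB",(300,345),(257,475),20)]:
    p,q=A(c2,*a,z),A(c2,*b,z);d=q-p;show(n,(p+q)/2);print(np.hypot(*d),np.degrees(np.arctan2(d[1],d[0])))
for q in[(62,205),(215,217)]: show("mirrortop",A(c2,*q,120))
for q in[(68,65),(195,75)]: show("mbase far",A(c2,*q,12))
E
```

```text
ring [552.7 257.   95.8]
pan [546.9 258.6  84.1]
tip [481.6  65.2]
204.5801439198098 -110.35321912565416
stripe [359.7 344.3]
211.88187612101873 155.6693949512305
case [579.7 109.4]
case [571.2 -19.9]
case [400.5  -7.4]
case [409.5 119.1]
[np.float64(170.4845258065282), np.float64(129.55853826792665), np.float64(171.20348360465024), np.float64(126.79345557688244)] [490.24017647  50.29360585]
lidtop [568.9 -38.3]
lidtop [401.1 -27.2]
gauge [ 571.5 -283.6]
97.39608931059355 -167.42571739115107
bA [ 572.3 -400. ]
85.63664430279397 -158.23547379526076
bB [ 463.6 -264.8]
84.79432440087916 160.37572445494393
mirrortop [ 579.  -123.8]
mirrortop [ 570.8 -211.6]
mbase far [ 681.7 -140. ]
mbase far [ 674.2 -219.2]
```

```bash
cat > fit.py <<'E'
from h import *
from scipy.optimize import least_squares
def board(f):
    im=cv2.imread(f);hsv=cv2.cvtColor(im,cv2.COLOR_BGR2HSV)
    m=cv2.inRange(hsv,(20,70,120),(35,255,255));m[:,:185]=0;m[:,275:]=0;m[:175]=0;m[290:]=0
    v,u=np.nonzero(m);P=np.array([at("top",a,b,6)[:2] for a,b in zip(u,v)])
    w=np.array([m[b,a] and hsv[b,a,1] for a,b in zip(u,v)],float)
    C=np.array([552,257.]);d=np.hypot(*(P-C).T);k=d<108
    r=least_squares(lambda c:np.hypot(*(P[k]-c[:2]).T)-c[2],[552,257,96],loss="soft_l1")
    C=r.x[:2];S=P[d>112];e=S.mean(0)-C
    print("ring",r.x.round(1),"stripe ang",np.degrees(np.arctan2(e[1],e[0])),"maxr",np.hypot(*(S-C).T).max())
if __name__=="__main__":
    board("pics/top0.png")
    K,R,t=cam("top")
    im=cv2.imread("pics/top0.png");g=im[...,:3].astype(float)
    # handle: darkest pixels around
    def c1(x,y): return 180+(x+.5)/4.6-.5,170+(y+.5)/4.6-.5
    for a in[(372,258),(445,283),(518,307)]: print("handle",at("top",*c1(*a),60)[:2].round(1))
    # overlay of hypothesised pan
    big=cv2.resize(im[170:300,180:340],None,fx=4.6,fy=4.6,interpolation=cv2.INTER_CUBIC)
    def dr(P,col):
        q=np.array([px("top",p) for p in P]); q=((q+.5-[180,170])*4.6-.5).round().astype(int); cv2.polylines(big,[q],False,col,1)
    th=np.linspace(0,2*np.pi,90)
    C=np.array([550,257.])
    dr([(C[0]+85*np.cos(x),C[1]+85*np.sin(x),62) for x in th],(0,0,255))
    dr([(C[0]+81*np.cos(x),C[1]+81*np.sin(x),10) for x in th],(255,0,255))
    dr([(552+97*np.cos(x),257+97*np.sin(x),6) for x in th],(255,0,0))
    a=np.radians(-110.5);dr([(C[0]+r*np.cos(a),C[1]+r*np.sin(a),60) for r in(85,210)],(0,255,255))
    cv2.imwrite("pics/ov.png",big)
E
python3 fit.py
```

```text
ring [551.7 259.5  95.7] stripe ang 156.08290651082183 maxr 210.89488725466583
handle [515.6 161.3]
handle [498.6 113.9]
handle [482.3  66.5]
```

View pics/ov.png

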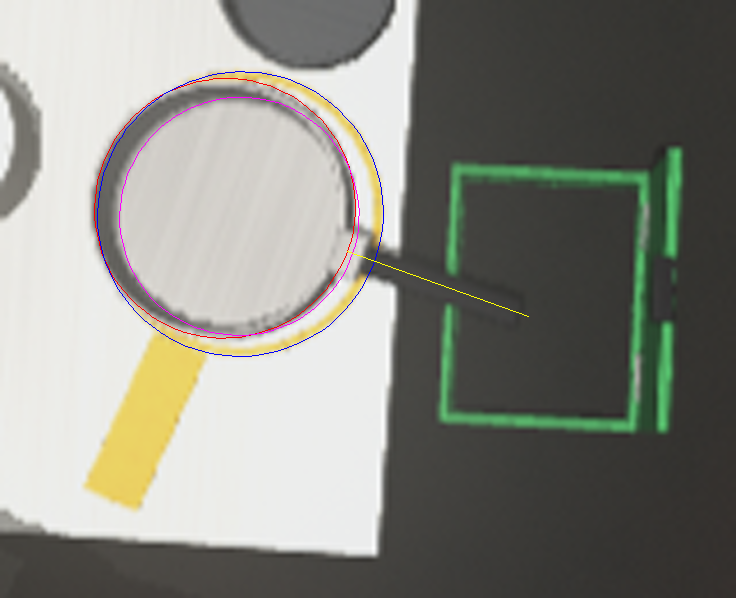

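```bash
cat > plan.py <<'E'
from h import *
from scipy.spatial.transform import Rotation as Ro
def tool(yaw,tilt=None):
    R=Ro.from_euler("xyz",[180,0,yaw],degrees=True)
    return R if tilt is None else Ro.from_rotvec(np.radians(tilt))*R
def rows(g,wps,start=None):
    """wps: list of (n,xyz,R); prints integer rows, tracking rounding"""
    if start is None:
        s=env.state(); p,R=np.array(s["ee_pos"]),Ro.from_euler("xyz",s["ee_rot"],degrees=True)
    else: p,R=np.array(start[0],float),start[1]
    out=[]
    for n,x,Rt in wps:
        p0,R0=p.copy(),R; dv=(R0.inv()*Rt).as_rotvec()
        for i in range(1,n+1):
            f=i/n; want=p0+(np.array(x)-p0)*f; Rw=R0*Ro.from_rotvec(dv*f)
            d=R.inv().apply(want-p).round(); w=np.degrees((R.inv()*Rw).as_rotvec()).round(1)
            assert abs(d).max()<=62 and abs(w).max()<=10.6 and np.linalg.norm(d)<=62,(d,w)
            p=p+R.apply(d); R=R*Ro.from_rotvec(np.radians(w)); out.append((d,w))
    fmt=lambda a:" ".join("%g"%(v+0) for v in a)
    print("; ".join(f"{g} {fmt(d)} {fmt(w)}" for d,w in out)); print(len(out),"end",p.round(1),R.as_euler("xyz",degrees=True).round(1))
    return p,R
E
python3 - <<'E'
from plan import *
T=tool(71)
s=rows(-.1,[(9,(497,113,160),T)])
s=rows(-.1,[(4,(497,113,57),T)],s)
E
```

```text
-0.1 -44 -29 7 0 0 9.3; -0.1 -49 -21 7 0 0 9.2; -0.1 -51 -13 8 0 0 9.3; -0.1 -53 -5 7 0 0 9.3; -0.1 -52 4 7 0 0 9.2; -0.1 -52 12 7 0 0 9.3; -0.1 -48 21 8 0 0 9.3; -0.1 -45 28 7 0 0 9.2; -0.1 -40 35 7 0 0 9.3
9 end [497.4 112.9 160. ] [180.  -0.  71.]
-0.1 0 0 26 0 0 0; -0.1 0 0 25 0 0 0; -0.1 0 0 26 0 0 0; -0.1 0 0 26 0 0 0
4 end [497.4 112.9  57. ] [180.  -0.  71.]
```

```bash
python3 -m crank '-0.1 -44 -29 7 0 0 9.3; -0.1 -49 -21 7 0 0 9.2; -0.1 -51 -13 8 0 0 9.3; -0.1 -53 -5 7 0 0 9.3; -0.1 -52 4 7 0 0 9.2; -0.1 -52 12 7 0 0 9.3; -0.1 -48 21 8 0 0 9.3; -0.1 -45 28 7 0 0 9.2; -0.1 -40 35 7 0 0 9.3; -0.1 0 0 0 0 0 0' && python3 -m crank '-0.1 0 0 26 0 0 0; -0.1 0 0 25 0 0 0; -0.1 0 0 26 0 0 0; -0.1 0 0 0 0 0 0; -0.1 0 0 0 0 0 0'
python3 - <<'E'
from h import *
snap("top","t1.png",(200,170,340,275),5)
snap("side","s1.png",(240,180,370,290),5)
E
```

```text
time_s: 2.95
ee_pos: [498.7, 110.3, 159.5]
ee_rot: [-180.0, 0.0, 70.7]
force: [0.1, 0.2, 0.3]
gripper_width: 50.1
gripper_force: 0.0
time_s: 3.58
ee_pos: [497.8, 113.7, 83.9]
ee_rot: [179.9, -0.1, 71.1]
force: [-0.4, -0.2, 0.7]
gripper_width: 50.0
gripper_force: 0.0
```

View pics/s1.png

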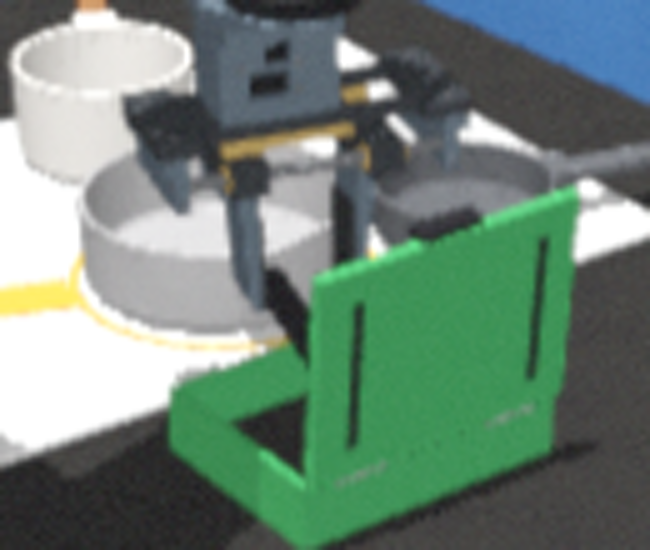

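The fingers straddle the handle at about (250,230) to (345,230) in the enlarged crop. I'll lower and grip.

```bash
python3 -m crank '-0.1 0 0 13 0 0 0; -0.1 0 0 13 0 0 0; -0.1 0 0 0 0 0 0; 1 0 0 0 0 0 0; 1 0 0 0 0 0 0; 1 0 0 0 0 0 0; 1 0 0 0 0 0 0; 1 0 0 0 0 0 0; 1 0 0 0 0 0 0' 30 && python3 -m crank '1 0.6 -13.5 0 0 0 5; 1 0.6 -13.5 0 0 0 5; 1 0.6 -13.5 0 0 0 5; 1 0.6 -13.5 0 0 0 5; 1 0 0 0 0 0 0; 1 0 0 0 0 0 0'
```

```text
time_s: 4.8
ee_pos: [497.7, 112.9, 57.2]
ee_rot: [180.0, -0.0, 71.0]
force: [0.9, -0.2, 1.3]
gripper_width: 19.9
gripper_force: 30.0
time_s: 5.55
ee_pos: [450.1, 139.0, 57.1]
ee_rot: [-180.0, 0.0, 51.1]
force: [-3.2, 1.6, 5.8]
gripper_width: 19.7
gripper_force: 30.0
```

```bash
python3 -m crank '1 0.6 -13.5 0 0 0 5; 1 0.6 -13.5 0 0 0 5; 1 0.6 -13.5 0 0 0 5; 1 0.6 -13.5 0 0 0 5; 1 0.6 -13.5 0 0 0 5; 1 0.6 -13.5 0 0 0 5; 1 0 0 0 0 0 0' && python3 -m crank '1 0.6 -13.5 0 0 0 5; 1 0.6 -13.5 0 0 0 5; 1 0.6 -13.5 0 0 0 5; 1 0.6 -13.5 0 0 0 5; 1 0.6 -13.5 0 0 0 5; 1 0.6 -13.5 0 0 0 5; 1 0 0 0 0 0 0; 1 0 0 0 0 0 0'; python3 -c "
from h import *
print(env.state()['qpos'])"
```

```text
time_s: 6.42
ee_pos: [403.1, 202.8, 57.1]
ee_rot: [179.9, 0.1, 21.0]
force: [0.3, -7.0, 6.1]
gripper_width: 19.7
gripper_force: 30.0
time_s: 7.42
ee_pos: [393.0, 280.9, 56.6]
ee_rot: [179.6, 0.3, -9.0]
force: [-4.4, -7.5, 8.8]
gripper_width: 20.0
gripper_force: 30.1
[ 3.42429377e+01  2.06319621e+01  1.14403323e+02 -1.10245276e-01
  4.54043060e+01  1.33350405e+02]
```

```bash
python3 -m crank '-0.1 0 0 0 0 0 0; -0.1 0 0 0 0 0 0; -0.1 0 0 0 0 0 0; -0.1 0 0 0 0 0 0; -0.1 0 0 -20 0 0 0; -0.1 0 0 -20 0 0 -10; -0.1 0 0 0 0 0 -10; -0.1 0 0 0 0 0 -10; -0.1 0 0 0 0 0 -10; -0.1 0 0 0 0 0 -10' && python3 -m crank '-0.1 0 0 0 0 0 -10; -0.1 0 0 0 0 0 -10; -0.1 0 0 0 0 0 -10; -0.1 0 0 0 0 0 -10; -0.1 0 0 0 0 0 -10; -0.1 0 0 0 0 0 -10; -0.1 0 0 0 0 0 -10; -0.1 0 0 0 0 0 -10; -0.1 0 0 0 0 0 -10; -0.1 0 0 0 0 0 -10' &&  python3 -m crank '-0.1 0 0 0 0 0 -10; -0.1 0 0 0 0 0 -10; -0.1 0 0 0 0 0 -10; -0.1 0 0 0 0 0 0; -0.1 0 0 0 0 0 0'
python3 - <<'E'
from h import *
snap("top","t2.png",(130,160,290,300),4.2)
E
```

```text
time_s: 8.68
ee_pos: [395.0, 283.9, 97.0]
ee_rot: [-180.0, -0.0, 41.4]
force: [0.7, -0.1, -0.4]
gripper_width: 50.2
gripper_force: 0.0
time_s: 9.93
ee_pos: [394.9, 283.8, 96.9]
ee_rot: [180.0, -0.0, 141.4]
force: [0.5, 0.2, 0.7]
gripper_width: 50.1
gripper_force: 0.0
time_s: 10.55
ee_pos: [394.9, 283.8, 96.9]
ee_rot: [180.0, 0.0, 170.9]
force: [-0.0, 0.2, 0.3]
gripper_width: 50.5
gripper_force: 0.0
```

View pics/t2.png

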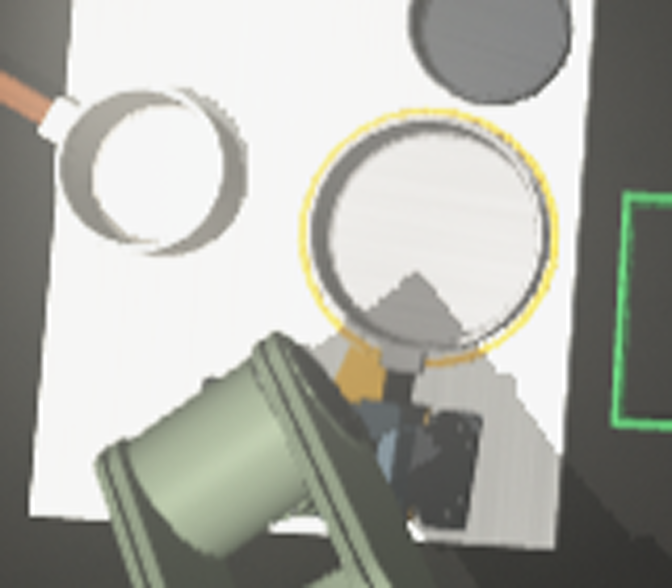

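```bash
python3 - <<'E'
from h import *
f=lambda x,y:(130+(x+.5)/4.2-.5,160+(y+.5)/4.2-.5)
for p in[(312,235),(430,119),(552,235),(430,352)]: print("rim",at("top",*f(*p),62)[:2].round(1))
for p in[(300,235),(430,109),(557,235),(430,363)]: print("ring",at("top",*f(*p),6)[:2].round(1))
print("neck",at("top",*f(404,358),60)[:2].round(1),at("top",*f(399,400),60)[:2].round(1))
for n in ["pan_center","pan_grip"]:
    for c in ("side","top"):
        for d in models.search_frame(n,c)[:2]: print(n,c,np.round(d["point"]),d["p"])
snap("side","s2.png",(170,170,370,320),4)
E
```

```text
rim [548.4 330.5]
rim [630.6 245.8]
rim [545.9 159.1]
rim [463.5 246.7]
ring [554.5 353. ]
ring [647.6 255.8]
ring [551.8 161.9]
ring [457.9 256.8]
neck [459.6 265.6] [429.7 269.3]
pan_center side [519. 254.  33.] 0.89
pan_center top [550. 260.  11.] 0.73
pan_center top [647. 366.   8.] 0.49
pan_grip side [517. 254.  37.] 0.92
pan_grip side [467. -22.  75.] 0.35
pan_grip top [556. 258.   9.] 0.91
```

View pics/s2.png

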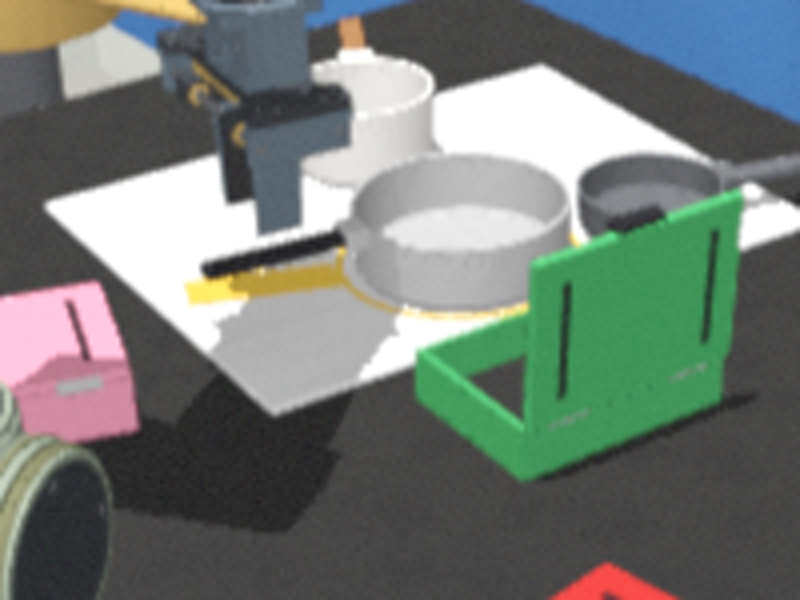

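The handle in the side crop runs (205,268) to (345,238), still short of the stripe (190,292). The top crop puts the rim centre about 12 mm off the ring centre. I'll regrip firmly, then finish the turn and recentre the pan.

```bash
python3 -m crank '-0.1 0 -3 0 0 0 4; -0.1 0 0 20 0 0 0; -0.1 0 0 19 0 0 0; -0.1 0 0 0 0 0 0; 1 0 0 0 0 0 0; 1 0 0 0 0 0 0; 1 0 0 0 0 0 0; 1 0 0 0 0 0 0; 1 0 0 0 0 0 0; 1 0 0 0 0 0 0' 45; python3 - <<'E'
from plan import *
rows(1,[(7,(410,321.5,57.5),tool(156))])
E
```

```text
time_s: 12.1
ee_pos: [395.4, 281.6, 58.5]
ee_rot: [179.9, 0.1, 167.0]
force: [1.1, 4.1, 1.6]
gripper_width: 19.9
gripper_force: 44.5
1 -1 6 0 0 0 1.6; 1 0 6 0 0 0 1.6; 1 -1 6 0 0.1 0 1.5; 1 0 6 1 0 0 1.6; 1 0 6 0 0 0.1 1.6; 1 0 6 0 0 0 1.6; 1 0 6 0 0 0 1.5
7 end [410.  321.1  57.5] [180.  -0. 156.]
```

```bash
python3 -m crank '1 -1 6 0 0 0 1.6; 1 0 6 0 0 0 1.6; 1 -1 6 0 0 0 1.6; 1 0 6 0 0 0 1.6; 1 0 6 0 0 0 1.6; 1 0 6 0 0 0 1.6; 1 0 6 0 0 0 1.6; 1 0 0 0 0 0 0; 1 0 0 0 0 0 0' && python3 -m crank '-0.1 0 0 0 0 0 0; -0.1 0 0 0 0 0 0; -0.1 0 0 0 0 0 0; -0.1 0 0 0 0 0 0; -0.1 0 0 -30 0 0 0; -0.1 0 0 -60 0 0 0; -0.1 0 0 -60 0 0 0; -0.1 0 0 0 0 0 0; -0.1 0 0 0 0 0 0'; python3 - <<'E'
from h import *
s=env.state();print(s['qpos'].round(1),s['ee_pos'])
E
```

```text
time_s: 13.22
ee_pos: [404.1, 314.8, 57.2]
ee_rot: [-179.1, -0.4, 155.5]
force: [-6.8, -10.2, 12.7]
gripper_width: 19.9
gripper_force: 45.3
time_s: 14.35
ee_pos: [408.8, 319.9, 207.4]
ee_rot: [-180.0, -0.0, 155.8]
force: [0.3, -0.3, -0.6]
gripper_width: 50.4
gripper_force: 0.0
[ 36.8  14.   98.4   0.   67.6 -29. ] [408.75023326 319.88356355 207.43465764]
```

```bash
python3 - <<'E'
from plan import *
T=tool(12.6)
s=rows(-.2,[(10,(460,120,215),tool(84))])
s=rows(-.2,[(8,(571.5,-283.6,130),T)],s)
E
```

```text
-0.2 -13 -16 -1 0 0 7.2; -0.2 -15 -15 -1 0 0 7.2; -0.2 -16 -12 0 0 0 7.1; -0.2 -18 -10 -1 0 0 7.2; -0.2 -19 -8 -1 0 0 7.2; -0.2 -20 -6 -1 0 0 7.2; -0.2 -20 -3 0 0 0 7.2; -0.2 -21 0 -1 0 0 7.1; -0.2 -20 2 -1 0 0 7.2; -0.2 -21 5 -1 0 0 7.2
10 end [460.2 119.6 215.5] [-180.    0.   84.]
-0.2 -49 19 11 0 0 8.9; -0.2 -45 26 10 0 0 9; -0.2 -40 34 11 0 0 8.9; -0.2 -35 39 11 0 0 8.9; -0.2 -28 43 11 0 0 8.9; -0.2 -22 48 10 0 0 9; -0.2 -13 51 11 0 0 8.9; -0.2 -6 52 11 0 0 8.9
8 end [ 571.2 -283.9  129.6] [180.    0.   12.6]
```

```bash
python3 -m crank '-0.2 -13 -16 -1 0 0 7.2; -0.2 -15 -15 -1 0 0 7.2; -0.2 -16 -12 0 0 0 7.1; -0.2 -18 -10 -1 0 0 7.2; -0.2 -19 -8 -1 0 0 7.2; -0.2 -20 -6 -1 0 0 7.2; -0.2 -20 -3 0 0 0 7.2; -0.2 -21 0 -1 0 0 7.1; -0.2 -20 2 -1 0 0 7.2; -0.2 -21 5 -1 0 0 7.2' && python3 -m crank '-0.2 -49 19 11 0 0 8.9; -0.2 -45 26 10 0 0 9; -0.2 -40 34 11 0 0 8.9; -0.2 -35 39 11 0 0 8.9; -0.2 -28 43 11 0 0 8.9; -0.2 -22 48 10 0 0 9; -0.2 -13 51 11 0 0 8.9; -0.2 -6 52 11 0 0 8.9; -0.2 0 0 0 0 0 0; -0.2 0 0 0 0 0 0'
python3 - <<'E'
from h import *
im=grab_frame("top");im2=grab_frame("side");cv2.imwrite("pics/top3.png",im);cv2.imwrite("pics/side3.png",im2)
f=lambda i,c,s:cv2.resize(i[c[1]:c[3],c[0]:c[2]],None,fx=s,fy=s,interpolation=cv2.INTER_CUBIC)
a=f(im,(130,160,290,300),2.5);b=f(im2,(350,230,510,370),2.5)
cv2.imwrite("pics/m3.png",np.hstack([a,b]))
for n in["gauge_mid","bolt1_mid","pan_center"]:
  for c in("top","side"):
    for d in models.search_frame(n,c)[:3]: print(n,c,np.round(d["point"]),round(d["p"],2))
print(env.state()["ee_pos"])
E
```

```text
time_s: 15.6
ee_pos: [459.6, 119.0, 213.7]
ee_rot: [-179.7, 0.1, 83.8]
force: [0.7, 0.7, -0.1]
gripper_width: 54.4
gripper_force: 0.0
time_s: 16.85
ee_pos: [570.6, -282.8, 127.9]
ee_rot: [-179.8, 0.2, 12.6]
force: [1.0, 0.8, 0.5]
gripper_width: 54.9
gripper_force: 0.0
gauge_mid side [ 560. -294.   22.] 0.79
bolt1_mid top [ 552. -407.   20.] 0.45
bolt1_mid side [ 565. -409.   19.] 0.76
pan_center top [540. 260.  13.] 0.84
pan_center side [543. 270.  38.] 0.72
pan_center side [ 800. -120.   11.] 0.34
[ 571.83664727 -283.00331899  130.33867009]
```

View pics/m3.png

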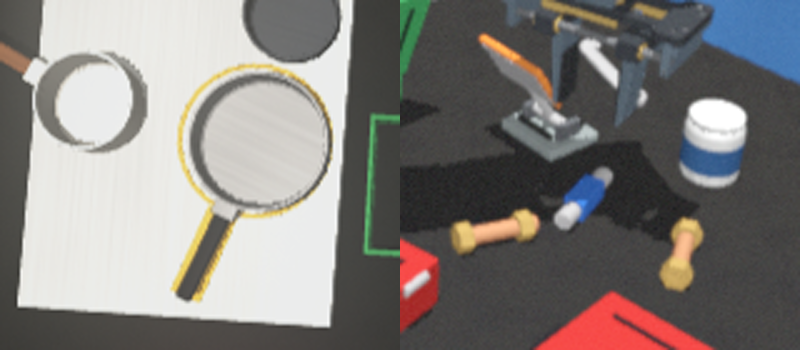

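```bash
python3 - <<'E'
from h import *
f=lambda x,y:(130+(x+.5)/2.5-.5,160+(y+.5)/2.5-.5)
for p in[(190,143),(331,143),(261,72),(261,214)]: print("rim",at("top",*f(*p),62)[:2].round(1))
for p in[(179,140),(333,140),(255,64)]: print("ring",at("top",*f(*p),6)[:2].round(1))
print("tip",at("top",*f(185,297),60)[:2].round(1),"neck",at("top",*f(225,214),60)[:2].round(1))
print("stripe end",at("top",*f(188,300),6)[:2].round(1))
# overlay
im=cv2.imread("pics/top3.png");S=5.;o=(180,165)
big=cv2.resize(im[165:285,180:290],None,fx=S,fy=S,interpolation=cv2.INTER_CUBIC)
def dr(P,col):
    q=np.array([px("top",p) for p in P]);q=((q+.5-o)*S-.5).round().astype(int);cv2.polylines(big,[q],False,col,1)
th=np.linspace(0,2*np.pi,90);C=np.array([550,248.])
dr([(C[0]+85*np.cos(x),C[1]+85*np.sin(x),62) for x in th],(0,0,255))
dr([(C[0]+81*np.cos(x),C[1]+81*np.sin(x),10) for x in th],(255,0,255))
dr([(552+97*np.cos(x),258.5+97*np.sin(x),6) for x in th],(255,0,0))
a=np.radians(156);dr([(C[0]+r*np.cos(a),C[1]+r*np.sin(a),60) for r in(85,210)],(0,255,0))
cv2.imwrite("pics/ov3.png",big)
E
```

```text
rim [544.3 325.1]
rim [541.9 156. ]
rim [628.9 239.5]
rim [457.8 240.4]
ring [554.1 352.2]
ring [551.3 159.8]
ring [648.4 256.8]
tip [360.2 332. ] neck [458.6 283.9]
stripe end [354.7 341.4]
```

View pics/ov3.png

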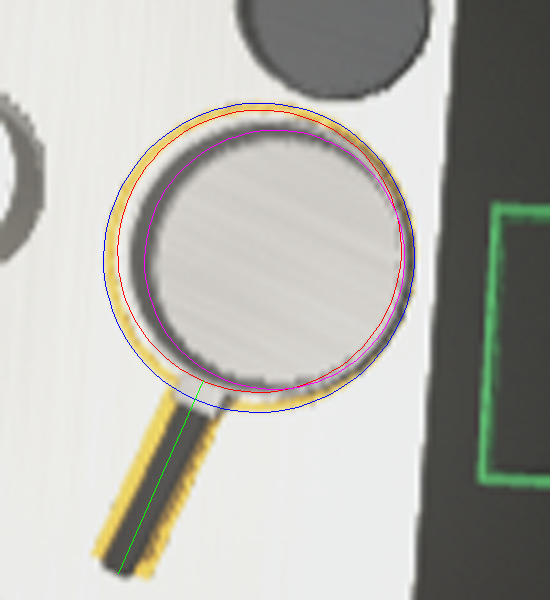

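The overlay shows the handle lying over the stripe, but the pan is centred about 20 mm off the ring, roughly at (543,240) instead of (552,258). I'll push it back from inside its wall before moving on.

```bash
python3 - <<'E'
from plan import *
T=tool(64.7)
s=rows(1,[(2,(571,-283,215),tool(12.6)),(8,(552,120,215),tool(64.7))])
s=rows(1,[(3,(557,267,215),T),(4,(557,267,33),T)],s)
E
```

```text
1 0 0 -42 0 0 0; 1 -1 0 -43 0 0 0.1; 1 9 -50 0 0 0 -6.5; 1 14 -48 0 0 0 -6.5; 1 20 -47 0 0 0 -6.6; 1 24 -44 0 0 0 -6.5; 1 30 -40 0 0 0 -6.5; 1 34 -38 0 0 0 -6.5; 1 38 -33 0 0 0 -6.5; 1 42 -28 0 0 0 -6.5
10 end [552.5 120.2 215.3] [180.   -0.   64.7]
1 45 -20 0 0 0 0; 1 45 -19 0 0 0 0; 1 45 -20 0 0 0 0; 1 0 0 46 0 0 0; 1 0 0 45 0 0 0; 1 0 0 46 0 0 0; 1 0 0 45 0 0 0
7 end [557.  267.4  33.2] [180.   -0.   64.7]
```

```bash
python3 -m crank '1 0 0 -42 0 0 0; 1 -1 0 -43 0 0 0; 1 9 -50 0 0 0 -6.5; 1 14 -48 0 0 0 -6.5; 1 20 -47 0 0 0 -6.6; 1 24 -44 0 0 0 -6.5; 1 30 -40 0 0 0 -6.5; 1 34 -38 0 0 0 -6.5; 1 38 -33 0 0 0 -6.5; 1 42 -28 0 0 0 -6.5' && python3 -m crank '1 45 -20 0 0 0 0; 1 45 -19 0 0 0 0; 1 45 -20 0 0 0 0; 1 0 0 0 0 0 0; 1 0 0 46 0 0 0; 1 0 0 45 0 0 0; 1 0 0 46 0 0 0; 1 0 0 45 0 0 0; 1 0 0 0 0 0 0; 1 0 0 0 0 0 0' && python3 -m crank '1 8 0 0 0 0 0; 1 8 0 0 0 0 0; 1 8 0 0 0 0 0; 1 6 0 0 0 0 0; 1 6 0 0 0 0 0; 1 0 0 0 0 0 0'
```

```text
time_s: 18.5
ee_pos: [551.7, 121.3, 215.3]
ee_rot: [180.0, -0.0, 64.9]
force: [0.4, 0.2, -1.0]
gripper_width: 0.4
gripper_force: 0.0
time_s: 19.75
ee_pos: [557.7, 266.7, 34.8]
ee_rot: [179.9, -0.1, 64.7]
force: [-0.4, 0.7, 0.2]
gripper_width: 0.6
gripper_force: 0.0
time_s: 20.5
ee_pos: [571.9, 299.6, 32.8]
ee_rot: [-180.0, 0.0, 64.7]
force: [-0.5, 0.2, 0.2]
gripper_width: 0.4
gripper_force: 0.0
```

```bash
python3 -m crank '1 4 0 0 0 0 0; 1 0 0 0 0 0 0'; python3 -m crank '1 4 0 0 0 0 0; 1 0 0 0 0 0 0';python3 -m crank '1 4 0 0 0 0 0; 1 0 0 0 0 0 0'
```

```text
time_s: 20.75
ee_pos: [572.2, 300.8, 32.8]
ee_rot: [-179.9, 0.3, 64.7]
force: [-2.4, -5.3, 2.7]
gripper_width: 0.3
gripper_force: 3.2
time_s: 21.0
ee_pos: [573.5, 303.9, 32.7]
ee_rot: [-179.9, 0.4, 64.7]
force: [-3.4, -6.1, 4.2]
gripper_width: 0.2
gripper_force: 3.9
time_s: 21.25
ee_pos: [575.1, 307.5, 32.8]
ee_rot: [-179.9, 0.4, 64.7]
force: [-3.3, -6.0, 3.4]
gripper_width: 0.1
gripper_force: 3.9
```

```bash
python3 -m crank '1 4 0 0 0 0 0; 1 4 0 0 0 0 0; 1 2 0 0 0 0 0; 1 0 0 0 0 0 0; 1 0 0 0 0 0 0';python3 -m crank '1 -10 0 0 0 0 0; 1 -20 0 0 0 0 0; 1 0 0 -40 0 0 0; 1 0 0 -50 0 0 0; 1 0 0 -60 0 0 0; 1 -45 20 -20 0 0 0; 1 -45 20 0 0 0 0; 1 -45 20 0 0 0 0; 1 -45 20 0 0 0 0; 1 -45 20 0 0 0 0'; python3 - <<'E'
from h import *
im=grab_frame("top");cv2.imwrite("pics/top4.png",im)
S=5.;o=(180,165)
big=cv2.resize(im[165:285,180:290],None,fx=S,fy=S,interpolation=cv2.INTER_CUBIC)
def dr(P,col):
    q=np.array([px("top",p) for p in P]);q=((q+.5-o)*S-.5).round().astype(int);cv2.polylines(big,[q],False,col,1)
th=np.linspace(0,2*np.pi,90);C=np.array([551,257.])
dr([(C[0]+85*np.cos(x),C[1]+85*np.sin(x),62) for x in th],(0,0,255))
dr([(552+97*np.cos(x),258.5+97*np.sin(x),6) for x in th],(255,0,0))
a=np.radians(156);dr([(C[0]+r*np.cos(a),C[1]+r*np.sin(a),60) for r in(85,210)],(0,255,0))
dr([(C[0]+r*np.cos(a),C[1]+r*np.sin(a),6) for r in(85,210)],(255,0,255))
cv2.imwrite("pics/ov4.png",big)
E
```

```text
time_s: 21.88
ee_pos: [579.2, 316.3, 32.8]
ee_rot: [-179.9, 0.4, 64.7]
force: [-3.9, -7.5, 4.5]
gripper_width: 0.9
gripper_force: 4.3
time_s: 23.12
ee_pos: [562.7, 44.4, 203.1]
ee_rot: [179.9, -0.1, 64.7]
force: [-0.5, -0.1, 0.3]
gripper_width: 0.4
gripper_force: 0.0
```

View pics/ov4.png

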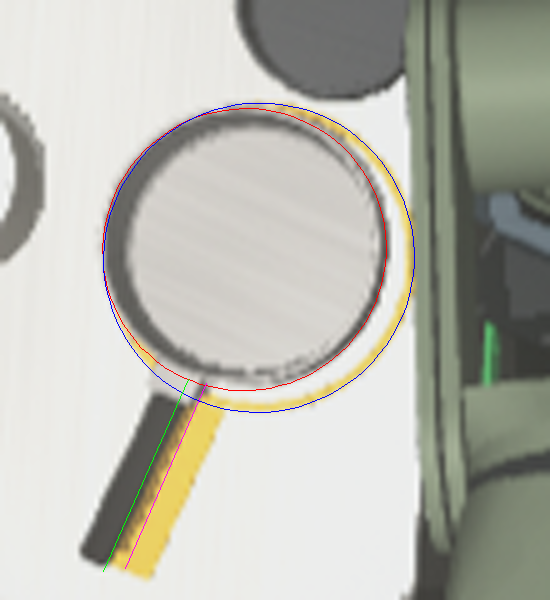

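The pan is back on its ring: the red rim fit matches. The handle lies about 9 mm to one side of the stripe's centre line, so I'll nudge its end about 3° back.

```bash
python3 - <<'E'
from plan import *
T=tool(64.7)
s=rows(1,[(7,(394.5,381.7,180),T),(3,(394.5,381.7,57),T)])
E
```

```text
1 34 -43 3 0 0 0; 1 34 -42 3 0 0.1 0; 1 34 -43 3 0.1 0 -0.1; 1 34 -43 3 0 0 0; 1 34 -42 4 0 0.1 0; 1 34 -43 3 0 0 0; 1 34 -43 3 0 0 -0.1; 1 0 0 41 0 0 0; 1 0 0 41 0 0 0; 1 0 0 41 0 0 0
10 end [394.4 382.   57.1] [180.    0.   64.7]
```

```bash
python3 -m crank '1 34 -43 3 0 0 0; 1 34 -42 3 0 0 0; 1 34 -43 3 0 0 0; 1 34 -43 3 0 0 0; 1 34 -42 4 0 0 0; 1 34 -43 3 0 0 0; 1 34 -43 3 0 0 0; 1 0 0 0 0 0 0; 1 0 0 41 0 0 0; 1 0 0 41 0 0 0' && python3 -m crank '1 0 0 41 0 0 0; 1 0 0 0 0 0 0; 1 -5 0 0 0 0 0; 1 -5 0 0 0 0 0; 1 -4 0 0 0 0 0; 1 0 0 0 0 0 0'&& python3 -m crank '1 -4 0 0 0 0 0; 1 0 0 0 0 0 0'&& python3 -m crank '1 -4 0 0 0 0 0; 1 0 0 0 0 0 0'
```

```text
time_s: 24.42
ee_pos: [394.7, 388.7, 98.6]
ee_rot: [179.9, -0.1, 64.7]
force: [0.4, 1.2, -0.0]
gripper_width: 0.3
gripper_force: 0.0
time_s: 25.18
ee_pos: [388.2, 376.1, 58.7]
ee_rot: [180.0, -0.1, 64.7]
force: [0.7, -0.5, 0.2]
gripper_width: 0.7
gripper_force: 0.0
time_s: 25.42
ee_pos: [386.3, 372.5, 58.0]
ee_rot: [-180.0, -0.0, 64.7]
force: [-0.0, -0.2, 0.0]
gripper_width: 0.4
gripper_force: 0.0
time_s: 25.68
ee_pos: [384.7, 368.9, 58.0]
ee_rot: [180.0, -0.0, 64.7]
force: [0.4, 1.1, 0.8]
gripper_width: 0.1
gripper_force: 0.3
```

```bash
python3 -m crank '1 -4 0 0 0 0 0; 1 -4 0 0 0 0 0; 1 -1 0 0 0 0 0; 1 0 0 0 0 0 0; 1 0 0 0 0 0 0' && python3 -m crank '1 10 0 0 0 0 0; 1 10 0 -20 0 0 0; 1 0 0 -60 0 0 0; 1 0 0 -60 0 0 0; 1 -34 43 -3 0 0 0; 1 -34 43 -3 0 0 0;  1 -34 43 -3 0 0 0; 1 -34 43 -3 0 0 0; 1 -34 43 -3 0 0 0; 1 -34 43 -3 0 0 0'; python3 - <<'E'
from plan import *
snap("top","top5.png");T=tool(12.6)
im=cv2.imread("pics/top5.png");S=5.;o=(180,165)
big=cv2.resize(im[165:285,180:290],None,fx=S,fy=S,interpolation=cv2.INTER_CUBIC)
def dr(P,col):
    q=np.array([px("top",p) for p in P]);q=((q+.5-o)*S-.5).round().astype(int);cv2.polylines(big,[q],False,col,1)
th=np.linspace(0,2*np.pi,90);C=np.array([551,257.])
dr([(C[0]+85*np.cos(x),C[1]+85*np.sin(x),62) for x in th],(0,0,255))
a=np.radians(156);dr([(C[0]+r*np.cos(a),C[1]+r*np.sin(a),60) for r in(85,210)],(0,255,0))
b=im[100:300,330:490];cv2.imwrite("pics/ov5.png",np.hstack([cv2.resize(big,(275,300)),cv2.resize(b,(480,600),interpolation=cv2.INTER_CUBIC)[100:400]]))
s=rows(-.2,[(9,(571.5,-283.6,130),T)])
E
```

```text
time_s: 26.3
ee_pos: [380.8, 360.6, 57.9]
ee_rot: [-180.0, 0.0, 64.7]
force: [1.4, -0.2, 1.1]
gripper_width: 0.6
gripper_force: 0.2
time_s: 27.55
ee_pos: [536.4, 82.8, 216.0]
ee_rot: [-180.0, -0.0, 64.7]
force: [0.4, 0.4, 0.7]
gripper_width: 0.3
gripper_force: 0.0
-0.2 -35 20 10 0 0 5.8; -0.2 -32 24 10 0.1 0 5.7; -0.2 -30 27 9 0 0 5.8; -0.2 -27 30 10 0.1 0 5.8; -0.2 -24 32 10 0 0 5.7; -0.2 -20 35 10 0.1 0 5.8; -0.2 -17 36 9 0 0 5.8; -0.2 -13 38 10 0 0 5.7; -0.2 -9 39 10 0.1 0 5.8
9 end [ 571.7 -283.1  129.5] [-180.     0.    12.6]
```

View pics/ov5.png

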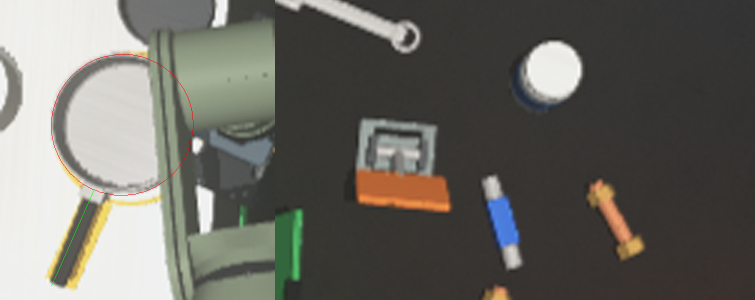

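The handle now lies on the stripe (green line along it), and the gauge and bolts are where they were. I'll measure the gauge and bolts by colour from here on.

```bash
cat > det.py <<'E'
from h import *
def blobs(im,lo,hi,cam_,z,box,mn=12):
    m=cv2.inRange(cv2.cvtColor(im,cv2.COLOR_BGR2HSV),lo,hi)
    k=np.zeros_like(m);k[box[1]:box[3],box[0]:box[2]]=255;m&=k
    m=cv2.morphologyEx(m,cv2.MORPH_CLOSE,np.ones((3,3),np.uint8))
    n,l,st,ce=cv2.connectedComponentsWithStats(m);o=[]
    for i in range(1,n):
        if st[i,4]<mn: continue
        v,u=np.nonzero(l==i);P=np.float32([at(cam_,a,b,z)[:2] for a,b in zip(u,v)])
        (cx,cy),(w,h),ang=cv2.minAreaRect(P); c=P.mean(0);e=np.linalg.svd(P-c,full_matrices=False)[2][0]
        o.append((np.array([cx,cy]).round(1),c.round(1),np.round(sorted((w,h)),0),round(float(np.degrees(np.arctan2(e[1],e[0]))),1),st[i,4],(u.mean().round(),v.mean().round())))
    return o
def gauge(im,box=(270,180,470,270)): return blobs(im,(100,130,80),(125,255,255),"top",20,box)
def bolts(im,box=(378,150,600,330)): return blobs(im,(8,70,90),(28,255,255),"top",18,box)
E
python3 - <<'E'
from det import *
im=cv2.imread("pics/top5.png")
print("G");[print(*b) for b in gauge(im)];print("B");[print(*b) for b in bolts(im)]
E
python3 -m crank '-0.2 -35 20 10 0 0 5.8; -0.2 -32 24 10 0 0 5.7; -0.2 -30 27 9 0 0 5.8; -0.2 -27 30 10 0 0 5.8; -0.2 -24 32 10 0 0 5.7; -0.2 -20 35 10 0 0 5.8; -0.2 -17 36 9 0 0 5.8; -0.2 -13 38 10 0 0 5.7; -0.2 -9 39 10 0 0 5.8; -0.2 0 0 0 0 0 0'
```

```text
G
[ 571.2 -283.8] [ 571.5 -283.7] [23. 48.] -166.3 115 (np.float64(406.0), np.float64(207.0))
B
[ 602.9 -214.8] [ 601.1 -213.7] [31. 38.] -160.2 120 (np.float64(383.0), np.float64(198.0))
[ 573.4 -399.5] [ 572.  -399.9] [28. 86.] -152.2 189 (np.float64(443.0), np.float64(206.0))
[ 464.4 -264.7] [ 463.7 -264.8] [27. 85.] 157.0 188 (np.float64(400.0), np.float64(242.0))
time_s: 28.85
ee_pos: [568.7, -277.6, 126.4]
ee_rot: [-179.9, 0.1, 12.6]
force: [-0.7, -0.5, 0.4]
gripper_width: 54.8
gripper_force: 0.0
```

The gripper body would hit the leaning mirror while picking up the gauge, so the mirror goes first.

```bash
python3 - <<'E'
from plan import *
T=tool(-5.4)
s0=(np.array([571.7,-283.1,129.5]),tool(12.6))
s=rows(1,[(1,(571,-283,170),tool(12.6)),(3,(525,-165,170),T),(2,(525,-165,106),T)],s0)
s=rows(1,[(10,(525+119,-165-11.3,106),T)],s)
E
```

```text
1 -1 0 -40 0 0 0; 1 -6 -42 0 0 0 6; 1 -11 -41 0 0 0 6; 1 -15 -39 -1 0 0 6; 1 0 0 32 0 0 0; 1 0 0 32 0 0 0
6 end [ 524.7 -165.3  106.5] [180.    0.   -5.4]
1 12 0 0 0 0 0; 1 12 0 0 0 0 0; 1 12 0 0 0 0 0; 1 12 0 0 0 0 0; 1 12 0 0 0 0 0; 1 12 0 0 0 0 0; 1 12 0 0 0 0 0; 1 12 0 0 0 0 0; 1 12 0 0 0 0 0; 1 12 0 1 0 0 0
10 end [ 644.1 -176.6  105.5] [180.    0.   -5.4]
```

```bash
python3 -m crank '1 -1 0 -40 0 0 0; 1 0 0 0 0 0 0; 1 -6 -42 0 0 0 6; 1 -11 -41 0 0 0 6; 1 -15 -39 0 0 0 6; 1 0 0 0 0 0 0; 1 0 0 32 0 0 0; 1 0 0 32 0 0 0; 1 0 0 0 0 0 0' && python3 -m crank '1 12 0 0 0 0 0; 1 12 0 0 0 0 0; 1 12 0 0 0 0 0; 1 12 0 0 0 0 0; 1 12 0 0 0 0 0; 1 0 0 0 0 0 0' && python3 -m crank '1 12 0 0 0 0 0; 1 12 0 0 0 0 0; 1 12 0 0 0 0 0; 1 12 0 0 0 0 0; 1 12 0 0 0 0 0; 1 0 0 0 0 0 0; 1 0 0 0 0 0 0'
```

```text
time_s: 29.98
ee_pos: [519.7, -157.4, 101.6]
ee_rot: [-179.9, 0.3, -5.1]
force: [-0.6, -0.1, 0.9]
gripper_width: 0.4
gripper_force: 0.0
time_s: 30.72
ee_pos: [582.4, -163.5, 103.8]
ee_rot: [180.0, -0.1, -5.2]
force: [-1.2, 0.1, -1.4]
gripper_width: 0.1
gripper_force: 0.5
time_s: 31.6
ee_pos: [640.5, -168.8, 103.7]
ee_rot: [-180.0, 0.0, -5.2]
force: [0.1, 0.2, -0.1]
gripper_width: -0.2
gripper_force: 0.0
```

```bash
python3 - <<'E'
from det import *
im=grab_frame("side");cv2.imwrite("pics/side6.png",im)
b=blobs(im,(5,130,120),(16,255,255),"side",90,(350,200,500,310),8)
[print(*x) for x in b]
for c in("top","side"):
    for d in models.search_frame("mirror_top",c)[:2]:print(c,np.round(d["point"]),d["p"])
E
```

```text
[ 700.2 -201.3] [ 700.3 -209.6] [ 34. 137.] -157.2 98 (np.float64(436.0), np.float64(253.0))
[ 651.8 -182.8] [ 651.3 -183.2] [ 5. 13.] -100.4 8 (np.float64(416.0), np.float64(255.0))
top [ 595. -166.  105.] 0.88
side [ 686. -189.   91.] 0.92
```

```bash
python3 - <<'E'
from plan import *
T=tool(13)
s=rows(-.2,[(2,(565,-162,115),tool(-5.4)),(3,(571.5,-283.7,115),T)])
s=rows(-.2,[(3,(571.5,-283.7,13),T)],s)
E
```

```text
-0.2 -38 0 -5 0 0 0.1; -0.2 -38 0 -6 0 0 0.1; -0.2 6 40 0 0 0 -6.1; -0.2 2 41 0 0 0 -6.2; -0.2 -3 40 0 0 0 -6.1
5 end [ 571.3 -283.2  115. ] [-180.    0.   13.]
-0.2 0 0 34 0 0 0; -0.2 0 0 34 0 0 0; -0.2 0 1 34 0 0 0
3 end [ 571.5 -284.2   13. ] [-180.    0.   13.]
```

```bash
python3 -m crank '-0.2 -38 0 -5 0 0 0; -0.2 -38 0 -6 0 0 0; -0.2 6 40 0 0 0 -6.1; -0.2 2 41 0 0 0 -6.2; -0.2 -3 40 0 0 0 -6.1; -0.2 0 0 0 0 0 0; -0.2 0 0 0 0 0 0'; python3 - <<'E'
from det import *
im=grab_frame("side");
# gauge blue in side view at z=11..22
b=blobs(im,(100,130,80),(125,255,255),"side",14,(390,270,470,350))
[print(*x) for x in b]
b=blobs(cv2.imread("pics/side0.png"),(100,130,80),(125,255,255),"side",14,(390,270,470,350))
[print("start",*x) for x in b]
im=grab_frame("top");[print("top",*x) for x in gauge(im)]
print(env.state()["ee_pos"])
E
```

```text
time_s: 32.62
ee_pos: [571.6, -282.9, 114.8]
ee_rot: [-179.9, 0.0, 13.1]
force: [0.6, 0.3, -0.3]
gripper_width: 54.9
gripper_force: 0.0
[ 709.7 -308.8] [ 709.3 -310.3] [18. 53.] -135.4 65 (np.float64(466.0), np.float64(292.0))
[ 570.1 -284.7] [ 574.8 -283.1] [33. 74.] -148.9 170 (np.float64(424.0), np.float64(307.0))
start [ 709.7 -308.8] [ 709. -310.] [18. 53.] -133.9 66 (np.float64(466.0), np.float64(292.0))
start [ 570.1 -284.7] [ 575.1 -283.4] [33. 74.] -147.0 164 (np.float64(424.0), np.float64(307.0))
[ 571.84696732 -282.27001858  114.94641806]
```

Gauge unmoved. Descend and grip.

```bash
python3 -m crank '-0.2 0 1 34 0 0 0; -0.2 0 0 34 0 0 0; -0.2 0 0 34 0 0 0; -0.2 0 0 0 0 0 0; 1 0 0 0 0 0 0; 1 0 0 0 0 0 0; 1 0 0 0 0 0 0; 1 0 0 0 0 0 0; 1 0 0 0 0 0 0; 1 0 0 0 0 0 0' 40 && python3 -m crank '1 0 0 -30 0 0 0; 1 0 0 -60 0 0 0; 1 0 0 -60 0 0 0; 1 0 0 -60 0 0 0; 1 0 0 0 0 0 0'; python3 - <<'E'
from plan import *
T=tool(86)
s=rows(1,[(8,(488,51,225),T)])
s=rows(1,[(6,(488,51,22),T)],s)
E
```

```text
time_s: 33.98
ee_pos: [572.3, -284.0, 13.1]
ee_rot: [-180.0, -0.0, 13.2]
force: [-0.0, 1.6, 2.2]
gripper_width: 21.8
gripper_force: 40.0
time_s: 34.6
ee_pos: [574.7, -286.0, 228.9]
ee_rot: [179.5, -0.5, 13.2]
force: [-0.1, 0.0, -1.9]
gripper_width: 21.9
gripper_force: 40.0
1 -1 -43 0 0.1 0 -9.1; 1 6 -44 0 0.1 0 -9.1; 1 13 -41 1 0.1 -0.1 -9.1; 1 19 -39 0 0.1 0 -9.1; 1 25 -36 0 0.1 0 -9.1; 1 30 -31 1 0.1 0 -9.1; 1 35 -26 0 0.1 0 -9.1; 1 39 -20 1 0.1 -0.1 -9.1
8 end [488.1  51.3 224.7] [-179.9    0.    86. ]
1 0 0 34 0 0 0; 1 0 0 34 0 0 0; 1 0 0 33 0 0 0; 1 0 0 34 0 0 0; 1 0 0 34 0 0 0; 1 0 0 34 -0.1 0 0
6 end [487.9  51.2  21.7] [180.   0.  86.]
```

```bash
python3 -m crank '1 -1 -43 0 0 0 -9.1; 1 6 -44 0 0 0 -9.1; 1 13 -41 1 0 0 -9.1; 1 19 -39 0 0 0 -9.1; 1 25 -36 0 0 0 -9.1; 1 30 -31 1 0 0 -9.1; 1 35 -26 0 0 0 -9.1; 1 39 -20 1 0 0 -9.1; 1 0 0 0 0 0 0; 1 0 0 0 0 0 0' && python3 -m crank '1 0 0 34 0 0 0; 1 0 0 34 0 0 0; 1 0 0 33 0 0 0; 1 0 0 34 0 0 0; 1 0 0 0 0 0 0; 1 0 0 0 0 0 0';python3 - <<'E'
from h import *
snap("side","s7.png",(240,180,370,290),5)
E
```

```text
time_s: 35.85
ee_pos: [485.3, 52.4, 219.0]
ee_rot: [-179.9, 0.1, 86.0]
force: [-0.1, 0.6, -1.3]
gripper_width: 22.3
gripper_force: 40.0
time_s: 36.6
ee_pos: [486.6, 52.3, 85.7]
ee_rot: [179.9, -0.0, 85.9]
force: [0.4, 0.6, -1.6]
gripper_width: 21.5
gripper_force: 40.0
```

View pics/s7.png

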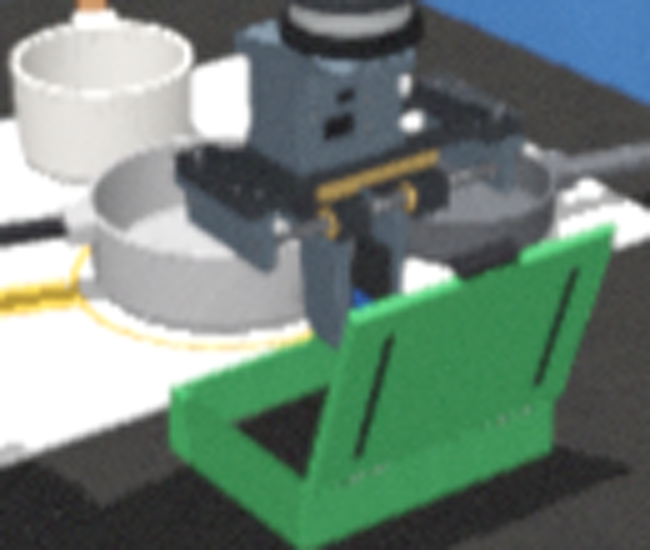

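The gauge is held over the case. The lid has been brushed a little further open, which doesn't matter. I'll lower the gauge.

```bash
python3 -m crank '1 0 0 20 0 0 0; 1 0 0 20 0 0 0; 1 0 0 20 0 0 0; 1 0 0 4 0 0 0; 1 0 0 0 0 0 0; 1 0 0 0 0 0 0' && python3 -m crank '1 0 0 2 0 0 0; 1 0 0 0 0 0 0; 1 0 0 0 0 0 0'
```

```text
time_s: 37.4
ee_pos: [486.5, 53.0, 22.0]
ee_rot: [179.9, -0.0, 86.0]
force: [0.3, 0.3, -1.2]
gripper_width: 22.2
gripper_force: 40.0
time_s: 37.78
ee_pos: [485.6, 52.9, 19.0]
ee_rot: [180.0, -0.0, 86.0]
force: [0.3, -0.0, -1.0]
gripper_width: 21.8
gripper_force: 40.0
```

```bash
python3 -m crank '0 0 0 0 0 0 0; 0 0 0 0 0 0 0; 0 0 0 0 0 0 0; 0 0 0 0 0 0 0; 0 0 0 -20 0 0 0; 0 0 0 -40 0 0 0; 0 0 0 -60 0 0 0; 0 0 0 -60 0 0 0; 0 0 0 -60 0 0 0; 0 0 0 0 0 0 0' && python3 -m crank '1 -60 0 0 0 0 0; 1 -60 0 0 0 0 0; 1 -60 0 0 0 0 0; 1 -60 0 0 0 0 0; 1 -60 0 0 0 0 0; 1 0 0 0 0 0 0; 1 0 0 0 0 0 0'; python3 - <<'E'
from det import *
im=grab_frame("top");cv2.imwrite("pics/top8.png",im);cv2.imwrite("pics/side8.png",grab_frame("side"))
[print("G",*x) for x in gauge(im,(270,200,335,270))]
for c,z in(("top",170),("top",40)):
  print(c,z);[print(*x) for x in blobs(im,(50,80,60),(80,255,255),c,z,(270,190,350,280),20)]
[print("B",*b) for b in bolts(im)]
for n in("lid_edge",):
  for c in("top","side"):
    for d in models.search_frame(n,c)[:3]:print(c,np.round(d["point"]),round(d["p"],2))
print(env.state()["ee_pos"])
E
```

```text
time_s: 39.02
ee_pos: [488.2, 53.2, 264.0]
ee_rot: [179.4, -0.1, 86.0]
force: [-0.1, 0.4, -1.1]
gripper_width: 45.6
gripper_force: 0.0
time_s: 39.9
ee_pos: [464.1, -245.8, 257.7]
ee_rot: [-179.9, -0.1, 86.0]
force: [-0.5, 0.1, -0.3]
gripper_width: 0.5
gripper_force: 0.0
G [483.9  52.1] [484.5  51.2] [22. 46.] -94.3 121 (np.float64(298.0), np.float64(236.0))
top 170
[486.7  20.6] [482.3  -8.7] [169. 170.] 175.6 1536 (np.float64(318.0), np.float64(234.0))
top 40Traceback (most recent call last):
  File "<stdin>", line 5, in <module>
  File "det.py", line 9, in blobs
    v,u=np.nonzero(l==i);P=np.float32([at(cam_,a,b,z)[:2] for a,b in zip(u,v)])
                                       ~~^^^^^^^^^^^^
  File "h.py", line 9, in at
    K,R,t=cam(n); d=R.T@np.linalg.inv(K)@np.array([u,v,1.]); c=-R.T@t
          ~~~^^^
  File "h.py", line 4, in cam
    c=camera_model(n); return np.array(c["K"]),np.array(c["R"]),np.array(c["t"]).reshape(3)
ValueError: time passes only in moves, steps and waits
```

The gauge lies in the case at (484,52). Next I find the lid's free edge and cache the calibration.

```bash
sed -i 's/^def cam(n):/import functools\n@functools.lru_cache\ndef cam(n):/' h.py; python3 - <<'E'
from det import *
im=cv2.imread("pics/top8.png")
[print("B",*b) for b in bolts(im)]
m=cv2.inRange(cv2.cvtColor(im,cv2.COLOR_BGR2HSV),(50,80,60),(80,255,255));m[:,:270]=0;m[:,352:]=0;m[:190]=0;m[280:]=0
v,u=np.nonzero(m)
for r in range(200,275,8):
    k=u[v==r]; print(r,k.min() if len(k) else None,k.max() if len(k) else None)
hin=np.array([485.8,-13.7,40]);ax=np.array([-.07,-.9975,0])
for deg in(95,100,105,110,115,120,125):
    a=np.radians(deg);e=hin-130*np.cos(a)*ax+np.array([0,0,130*np.sin(a)]);print(deg,e.round(),px("top",e).round(1),px("side",e).round(1))
for c in("top","side"):
    for d in models.search_frame("lid_edge",c)[:4]:print(c,np.round(d["point"]),round(d["p"],2))
E
```

```text
B [ 707.9 -221.4] [ 716.2 -226.5] [45. 58.] -177.7 96 (np.float64(386.0), np.float64(161.0))
B [ 460.5 -258.6] [ 454.2 -259.1] [22. 74.] 162.5 107 (np.float64(398.0), np.float64(245.0))
200 None None
208 278 338
216 278 338
224 277 338
232 277 332
240 276 336
248 276 336
256 276 336
264 332 335
272 None None
95 [485. -25. 170.] [323.5 232.6] [328.5 225.6]
100 [484. -36. 168.] [327.6 232.9] [331.2 227.8]
105 [483. -47. 166.] [331.6 233.1] [333.8 230.3]
110 [483. -58. 162.] [335.4 233.4] [336.5 233.1]
115 [482. -69. 158.] [339.1 233.7] [339.  236.2]
120 [481. -79. 153.] [342.6 234.1] [341.4 239.6]
125 [481. -88. 146.] [345.9 234.4] [343.8 243.2]
top [178. 300.  47.] 0.94
top [ 338. -509.   47.] 0.88
top [484. -35. 117.] 0.71
top [ 306. -183.   47.] 0.69
side [476. -43. 112.] 0.97
side [ 350. -495.   50.] 0.8
side [ 261. -241.   48.] 0.62
```

```bash
python3 - <<'E'
from plan import *
T=tool(86)
s=rows(1,[(3,(515,-145,140),T),(7,(515,-36,140),T)])
s=rows(1,[(5,(515,28,140),T)],s)
s=rows(1,[(2,(515,48,126),T),(3,(515,66,95),T),(4,(515,72,60),T)],s)
E
```

```text
1 34 14 40 0 0 0; 1 35 15 39 0 0 0.1; 1 34 14 40 0 0 0; 1 16 -1 0 0 0 0; 1 15 -1 0 0 0 0; 1 16 -1 0 0 0 0; 1 15 -1 0 0 0 0; 1 16 -1 0 0 0 0; 1 15 -1 0 0 0 0; 1 16 -1 0 0 0 0
10 end [515.3 -35.9 139.9] [-180.   -0.   86.]
1 13 -1 0 0 0 0; 1 12 -1 0 0 0 0; 1 13 -1 0 0 0 0; 1 13 -1 0 0 0 0; 1 13 -1 0 0 0 0
5 end [514.8  28.3 139.9] [-180.   -0.   86.]
1 10 -1 7 0 0 0; 1 10 0 7 0 0 0; 1 6 0 10 0 0 0; 1 6 -1 11 0 0 0; 1 6 0 10 0 0 0; 1 1 0 9 0 0 0; 1 2 0 8 0 0 0; 1 1 -1 9 0 0 0; 1 2 0 9 0 0 0
9 end [514.8  72.5  60. ] [-180.   -0.   86.]
```

```bash
python3 -m crank '1 34 14 40 0 0 0; 1 35 15 39 0 0 0; 1 34 14 40 0 0 0; 1 16 -1 0 0 0 0; 1 15 -1 0 0 0 0; 1 16 -1 0 0 0 0; 1 15 -1 0 0 0 0; 1 16 -1 0 0 0 0; 1 15 -1 0 0 0 0; 1 16 -1 0 0 0 0' && python3 -m crank '1 13 -1 0 0 0 0; 1 12 -1 0 0 0 0; 1 13 -1 0 0 0 0; 1 13 -1 0 0 0 0; 1 13 -1 0 0 0 0; 1 0 0 0 0 0 0' && python3 -m crank '1 10 -1 7 0 0 0; 1 10 0 7 0 0 0; 1 6 0 10 0 0 0; 1 6 -1 11 0 0 0; 1 6 0 10 0 0 0; 1 0 0 0 0 0 0' && python3 -m crank '1 1 0 9 0 0 0; 1 2 0 8 0 0 0; 1 1 -1 9 0 0 0; 1 2 0 9 0 0 0; 1 0 0 0 0 0 0; 1 0 0 0 0 0 0'
```

```text
time_s: 41.35
ee_pos: [515.6, -36.6, 140.1]
ee_rot: [180.0, 0.0, 86.0]
force: [0.7, -2.1, 1.1]
gripper_width: 0.5
gripper_force: 1.1
time_s: 42.1
ee_pos: [514.8, 28.1, 140.0]
ee_rot: [-180.0, -0.1, 86.1]
force: [-0.0, -0.4, 0.1]
gripper_width: 0.3
gripper_force: 0.0
time_s: 42.85
ee_pos: [514.6, 65.2, 93.7]
ee_rot: [-179.8, 0.0, 86.0]
force: [1.0, 0.2, -0.2]
gripper_width: 0.4
gripper_force: 0.0
time_s: 43.6
ee_pos: [514.8, 70.9, 59.8]
ee_rot: [-180.0, 0.0, 86.0]
force: [-0.2, -1.1, 3.0]
gripper_width: 0.8
gripper_force: 1.0
```

```bash
python3 -m crank '1 0 0 3 0 0 0; 1 0 0 0 0 0 0' ; python3 -m crank '1 0 0 2 0 0 0; 1 0 0 0 0 0 0; 1 0 0 0 0 0 0'
```

```text
time_s: 43.85
ee_pos: [514.9, 70.9, 59.5]
ee_rot: [180.0, -0.0, 86.0]
force: [-6.0, -0.7, 22.2]
gripper_width: 0.6
gripper_force: 11.3
time_s: 44.22
ee_pos: [514.9, 70.9, 59.4]
ee_rot: [179.9, -0.0, 86.0]
force: [-10.2, -1.5, 36.0]
gripper_width: 0.3
gripper_force: 18.0
```

The lid is shut: the fingertips rest at z = 48 mm with 36 N. Now the bolts.

```bash
python3 -m crank '-0.3 0 0 -20 0 0 0; -0.3 0 0 -50 0 0 0; -0.3 0 0 -60 0 0 0; -0.3 0 0 -60 0 0 0; -0.3 0 0 0 0 0 0'; python3 - <<'E'
from det import *
from plan import *
im=grab_frame("top");cv2.imwrite("pics/top9.png",im)
hsv=cv2.cvtColor(im,cv2.COLOR_BGR2HSV)
for b in bolts(im):
    print("B",*b)
    c=b[1]
    # ends: extreme points along axis -> mean of end pixels
    m=cv2.inRange(hsv,(8,70,90),(28,255,255));v,u=np.nonzero(m);P=np.array([at("top",a,q,16)[:2] for a,q in zip(u,v)])
    P=P[np.hypot(*(P-c).T)<55]
    th=np.radians(b[3])
    for _ in range(4):
        e=np.array([np.cos(th),np.sin(th)]);s=(P-c)@e;lo,hi=P[s<s.min()+16].mean(0),P[s>s.max()-16].mean(0);d=hi-lo;th=np.arctan2(d[1],d[0])
    print("  ends ang",np.degrees(th).round(1),"mid",((lo+hi)/2).round(1))
m=cv2.inRange(hsv,(50,80,60),(80,255,255));m[:,:270]=0;m[:,352:]=0;m[:190]=0;m[280:]=0
v,u=np.nonzero(m);print("green",u.min(),u.max(),v.min(),v.max(),len(u))
for n in("bolt1_mid","mirror_top"):
    for d in models.search_frame(n,"top")[:4]:print(n,np.round(d["point"]),round(d["p"],2))
s=rows(-.3,[(10,(464,-264.7,120),tool(-22))])
E
```

```text
time_s: 44.85
ee_pos: [517.5, 71.3, 249.6]
ee_rot: [179.4, -0.1, 86.0]
force: [-0.1, -0.1, -0.2]
gripper_width: 47.2
gripper_force: 0.0
B [ 707.9 -221.4] [ 716.2 -226.5] [45. 58.] -177.7 96 (np.float64(386.0), np.float64(161.0))
  ends ang -142.8 mid [ 711.4 -208.5]
B [ 573. -399.] [ 571.8 -399.9] [27. 86.] -152.6 186 (np.float64(443.0), np.float64(206.0))
  ends ang -152.8 mid [ 573.  -400.1]
B [ 464.4 -264.7] [ 463.5 -264.6] [27. 85.] 157.2 187 (np.float64(400.0), np.float64(242.0))
  ends ang 157.2 mid [ 464.1 -264.9]
green 275 320 207 263 771
bolt1_mid [553. 379.   7.] 0.55
bolt1_mid [ 571. -401.   19.] 0.54
bolt1_mid [460.   8.  48.] 0.44
mirror_top [ 690. -175.   99.] 0.61
mirror_top [ 675. -178.   50.] 0.31Traceback (most recent call last):
  File "<stdin>", line 19, in <module>
  File "plan.py", line 17, in rows
    assert abs(d).max()<=62 and abs(w).max()<=10.6 and np.linalg.norm(d)<=62,(d,w)
           ^^^^^^^^^^^^^^^^^^^^^^^^^^^^^^^^^^^^^^^^^^^^^^^^^^^^^^^^^^^^^^^^^
AssertionError: (array([-34.,  -3.,  12.]), array([-0. ,  0. , 10.8]))
```

```bash
python3 - <<'E'
from plan import *
T=tool(-23)
s0=None
s=rows(-.3,[(10,(480,-150,200),tool(-12))])
s=rows(-.3,[(4,(464,-264.8,110),T)],s)
s=rows(-.3,[(3,(464,-264.8,13),T)],s)
E
```

```text
-0.3 -22 -2 4 0 0 9.8; -0.3 -22 2 5 0 0 9.8; -0.3 -22 6 4 0 0 9.8; -0.3 -20 9 4 0 0.1 9.8; -0.3 -19 13 5 0 0 9.8; -0.3 -16 16 4 0 0 9.8; -0.3 -13 18 4 -0.1 0 9.8; -0.3 -10 20 5 0 0 9.8; -0.3 -6 21 4 0 0 9.8; -0.3 -3 22 4 0 0.1 9.8
10 end [ 479.7 -149.7  200.5] [180.  -0. -12.]
-0.3 2 29 23 0 0 2.8; -0.3 4 29 22 0 0 2.7; -0.3 5 28 23 0 0 2.8; -0.3 6 29 23 0 -0.1 2.7
4 end [ 464.1 -265.1  109.6] [180.   0. -23.]
-0.3 0 0 32 0 0 0; -0.3 0 0 32 0 0 0; -0.3 0 0 33 0 0 0
3 end [ 464.  -265.1   12.6] [180.   0. -23.]
```

```bash
python3 -m crank '-0.3 -22 -2 4 0 0 9.8; -0.3 -22 2 5 0 0 9.8; -0.3 -22 6 4 0 0 9.8; -0.3 -20 9 4 0 0 9.8; -0.3 -19 13 5 0 0 9.8; -0.3 -16 16 4 0 0 9.8; -0.3 -13 18 4 0 0 9.8; -0.3 -10 20 5 0 0 9.8; -0.3 -6 21 4 0 0 9.8; -0.3 -3 22 4 0 0 9.8' && python3 -m crank '-0.3 2 29 23 0 0 2.8; -0.3 4 29 22 0 0 2.7; -0.3 5 28 23 0 0 2.8; -0.3 6 29 23 0 0 2.7; -0.3 0 0 0 0 0 0; -0.3 0 0 0 0 0 0';  python3 - <<'E'
from det import *
print(env.state()["ee_pos"],env.state()["ee_rot"])
b=[blobs(i,(8,70,90),(28,255,255),"side",12,(360,300,490,350)) for i in(cv2.imread("pics/side8.png"),grab_frame("side"))]
for x in b: [print(*y) for y in x];print()
E
```

```text
time_s: 46.25
ee_pos: [479.3, -149.9, 199.3]
ee_rot: [-180.0, 0.3, -12.3]
force: [0.1, 0.1, 0.3]
gripper_width: 59.4
gripper_force: 0.0
time_s: 47.0
ee_pos: [464.5, -264.1, 110.0]
ee_rot: [-179.9, 0.1, -23.0]
force: [-0.3, -0.7, -0.4]
gripper_width: 59.1
gripper_force: 0.0
[ 464.51804651 -264.13227139  110.01966065] [-1.79949961e+02  1.35374316e-01 -2.29891093e+01]
[ 464.8 -264. ] [ 464.2 -263.9] [45. 96.] 161.1 351 (np.float64(387.0), np.float64(322.0))
[ 573.7 -399.6] [ 571.7 -401.1] [ 31. 115.] -152.1 340 (np.float64(462.0), np.float64(331.0))

[ 465.4 -263.9] [ 464.4 -263.9] [45. 94.] 160.6 346 (np.float64(387.0), np.float64(322.0))
[ 573.5 -400.1] [ 571.5 -401.2] [ 30. 114.] -152.2 336 (np.float64(462.0), np.float64(332.0))
```

Both bolts are unmoved. I'll grip the first and carry it to the pan.

```bash
python3 -m crank '-0.3 0 0 32 0 0 0; -0.3 0 0 32 0 0 0; -0.3 0 0 33 0 0 0; -0.3 0 0 0 0 0 0; 1 0 0 0 0 0 0; 1 0 0 0 0 0 0; 1 0 0 0 0 0 0; 1 0 0 0 0 0 0; 1 0 0 0 0 0 0; 1 0 0 0 0 0 0' 45 && python3 -m crank '1 0 0 -30 0 0 0; 1 0 0 -60 0 0 0; 1 0 0 -60 0 0 0; 1 0 0 0 0 0 0; 1 0 0 0 0 0 0'; python3 - <<'E'
from plan import *
# pan target offset perpendicular to yaw 20
e=np.array([-np.sin(np.radians(20)),np.cos(np.radians(20))])
A=np.array([551,257])+26*e;B=np.array([551,257])-26*e;print(A,B)
T=tool(20)
s=rows(1,[(10,(545,130,180),T)])
s=rows(1,[(3,(*A,170),T),(4,(*A,29),T)],s)
E
```

```text
time_s: 48.3
ee_pos: [465.1, -264.9, 14.1]
ee_rot: [-180.0, -0.0, -23.0]
force: [0.6, 1.6, 1.7]
gripper_width: 14.9
gripper_force: 45.0
time_s: 48.92
ee_pos: [464.1, -264.5, 163.0]
ee_rot: [-180.0, 0.1, -23.0]
force: [-0.3, 0.5, -1.3]
gripper_width: 15.0
gripper_force: 45.0
[542.10747627 281.43200814] [559.89252373 232.56799186]
1 -8 -39 -2 0 0 -4.3; 1 -5 -40 -1 0 0 -4.3; 1 -2 -41 -2 0 0 -4.3; 1 1 -40 -2 0 0 -4.3; 1 4 -40 -1 0 0 -4.3; 1 7 -40 -2 0 0.1 -4.3; 1 10 -39 -2 0 0 -4.3; 1 13 -38 -1 0 0 -4.3; 1 16 -37 -2 -0.1 0 -4.3; 1 18 -36 -2 0 0 -4.3
10 end [544.7 130.3 180.2] [180.  -0.  20.]
1 16 -48 3 0 0 0; 1 17 -47 4 0 0 0; 1 16 -48 3 0 0 0; 1 0 0 35 0 0 0; 1 0 0 36 0 0 0; 1 0 0 35 0 0 0; 1 0 0 35 0 0 0
7 end [541.9 281.4  29.1] [180.  -0.  20.]
```

```bash
python3 -m crank '1 -8 -39 -2 0 0 -4.3; 1 -5 -40 -1 0 0 -4.3; 1 -2 -41 -2 0 0 -4.3; 1 1 -40 -2 0 0 -4.3; 1 4 -40 -1 0 0 -4.3; 1 7 -40 -2 0 0 -4.3; 1 10 -39 -2 0 0 -4.3; 1 13 -38 -1 0 0 -4.3; 1 16 -37 -2 0 0 -4.3; 1 18 -36 -2 0 0 -4.3' && python3 -m crank '1 16 -48 3 0 0 0; 1 17 -47 4 0 0 0; 1 16 -48 3 0 0 0; 1 0 0 0 0 0 0; 1 0 0 35 0 0 0; 1 0 0 36 0 0 0; 1 0 0 20 0 0 0; 1 0 0 0 0 0 0; 1 0 0 0 0 0 0'; python3 -c "
from h import *
print(env.state()['ee_pos']);im=grab_frame('side');cv2.imwrite('pics/s10.png',im);print(models.search_frame('bolt1_mid','side'))"
```

```text
time_s: 50.18
ee_pos: [544.3, 130.9, 178.1]
ee_rot: [-180.0, 0.3, 20.1]
force: [0.4, -0.1, -0.2]
gripper_width: 14.8
gripper_force: 45.0
time_s: 51.3
ee_pos: [542.9, 280.5, 80.0]
ee_rot: [180.0, 0.0, 20.0]
force: [0.9, 0.9, -0.9]
gripper_width: 14.8
gripper_force: 45.0
[542.8842147  280.50027274  79.98578654]
[{'point': [564.1, -405.4, 19.0], 'p': 0.75}, {'point': [472.7, 22.1, 53.5], 'p': 0.35}]
```

```bash
python3 -m crank '1 0 0 20 0 0 0; 1 0 0 20 0 0 0; 1 0 0 13 0 0 0; 1 0 0 0 0 0 0; 1 0 0 0 0 0 0; 0.2 0 0 0 0 0 0; 0.2 0 0 0 0 0 0; 0.2 0 0 0 0 0 0; 0.2 0 0 0 0 0 0' && python3 -m crank '0.2 0 0 -20 0 0 0; 0.2 0 0 -40 0 0 0; 0.2 0 0 -60 0 0 0; 0.2 0 0 -60 0 0 0; 0.2 0 0 0 0 0 0'; python3 - <<'E'
from plan import *
T=tool(27.4)
s=rows(-.3,[(10,(570,-250,190),T),(3,(572.5,-400,110),T)])
s=rows(-.3,[(3,(572.5,-400,13),T)],s)
E
```

```text
time_s: 52.52
ee_pos: [542.7, 281.1, 27.1]
ee_rot: [-180.0, -0.0, 20.0]
force: [-0.2, -0.4, -0.6]
gripper_width: 36.7
gripper_force: 0.0
time_s: 53.15
ee_pos: [545.3, 282.4, 212.9]
ee_rot: [-179.9, -0.7, 20.0]
force: [0.2, 0.0, 0.4]
gripper_width: 36.5
gripper_force: 0.0
-0.3 -16 51 2 0 -0.1 -0.7; -0.3 -16 51 2 0 0 -0.8; -0.3 -18 50 2 0 -0.1 -0.7; -0.3 -18 50 2 0 -0.1 -0.8; -0.3 -18 50 2 0 -0.1 -0.7; -0.3 -19 50 3 0 0 -0.7; -0.3 -20 49 2 0 -0.1 -0.8; -0.3 -20 50 2 0 -0.1 -0.7; -0.3 -21 49 2 0 0 -0.8; -0.3 -22 48 2 0 -0.1 -0.7; -0.3 -22 45 27 0 0 0; -0.3 -23 45 26 0 0 0; -0.3 -22 45 27 0 0 0
13 end [ 572.7 -400.3  110.2] [-180.    -0.    27.4]
-0.3 0 0 32 0 0 0; -0.3 0 0 33 0 0 0; -0.3 0 0 32 0 0 0
3 end [ 572.7 -400.2   13.2] [-180.    -0.    27.4]
```

```bash
python3 -m crank '-0.3 -16 51 2 0 0 -0.7; -0.3 -16 51 2 0 0 -0.8; -0.3 -18 50 2 0 0 -0.7; -0.3 -18 50 2 0 0 -0.8; -0.3 -18 50 2 0 0 -0.7; -0.3 -19 50 3 0 0 -0.7; -0.3 -20 49 2 0 0 -0.8; -0.3 -20 50 2 0 0 -0.7; -0.3 -21 49 2 0 0 -0.8; -0.3 -22 48 2 0 0 -0.7' && python3 -m crank '-0.3 -22 45 27 0 0 0; -0.3 -23 45 26 0 0 0; -0.3 -22 45 27 0 0 0; -0.3 0 0 0 0 0 0; -0.3 0 0 0 0 0 0';  python3 - <<'E'
from det import *
print(env.state()["ee_pos"],env.state()["ee_rot"])
im=grab_frame("side");[print(*y) for y in blobs(im,(8,70,90),(28,255,255),"side",12,(360,300,490,350))]
im=grab_frame("top");cv2.imwrite("pics/top11.png",im)
[print("pan",*y) for y in blobs(im,(8,70,90),(19,255,255),"top",24,(200,190,262,246))]
E
```

```text
time_s: 54.4
ee_pos: [566.5, -252.5, 184.4]
ee_rot: [-179.9, 0.1, 27.4]
force: [-0.1, 0.5, -1.3]
gripper_width: 59.3
gripper_force: 0.0
time_s: 55.02
ee_pos: [569.5, -401.0, 104.9]
ee_rot: [-179.9, 0.0, 27.4]
force: [-0.3, -0.3, 0.8]
gripper_width: 59.6
gripper_force: 0.0
[ 569.45885477 -400.98830864  104.90220431] [-1.79865485e+02  2.57564414e-02  2.73807038e+01]
[ 572.8 -400.9] [ 569.8 -402.3] [ 30. 112.] -152.2 320 (np.float64(462.0), np.float64(332.0))
pan [542.5 279.5] [542.8 279.6] [26. 82.] -159.8 168 (np.float64(223.0), np.float64(218.0))
```

The first bolt is in the pan. Now the second.

```bash
python3 -m crank '-0.3 3 0 30 0 0 0; -0.3 0 0 30 0 0 0; -0.3 0 0 31 0 0 0; -0.3 0 0 0 0 0 0; 1 0 0 0 0 0 0; 1 0 0 0 0 0 0; 1 0 0 0 0 0 0; 1 0 0 0 0 0 0; 1 0 0 0 0 0 0; 1 0 0 0 0 0 0' 45 && python3 -m crank '1 0 0 -30 0 0 0; 1 0 0 -60 0 0 0; 1 0 0 -60 0 0 0; 1 0 0 0 0 0 0; 1 0 0 0 0 0 0'; python3 - <<'E'
from plan import *
T=tool(20)
s=rows(1,[(10,(555,100,180),T)])
s=rows(1,[(4,(560.5,231,170),T)],s)
E
```

```text
time_s: 56.38
ee_pos: [572.6, -400.4, 15.1]
ee_rot: [-180.0, -0.0, 27.4]
force: [-1.2, -0.2, 1.7]
gripper_width: 14.7
gripper_force: 45.0
time_s: 57.0
ee_pos: [571.9, -400.0, 163.9]
ee_rot: [-179.9, 0.0, 27.4]
force: [0.3, 0.4, -1.7]
gripper_width: 14.8
gripper_force: 45.0
1 22 -45 -2 0 0 0.7; 1 20 -46 -1 0 0 0.8; 1 21 -45 -2 0 0 0.7; 1 20 -46 -1 0 0 0.8; 1 19 -47 -2 0 0 0.7; 1 18 -46 -1 -0.1 0 0.7; 1 18 -47 -2 0 0 0.8; 1 17 -47 -2 0 0 0.7; 1 17 -47 -1 0 0 0.8; 1 16 -47 -2 0 0.1 0.7
10 end [554.7  99.8 180.2] [180.  -0.  20.]
1 13 -30 3 0 0 0; 1 12 -31 2 0 0 0; 1 13 -30 3 0 0 0; 1 12 -30 2 0 0 0
4 end [560.3 230.6 170.2] [180.  -0.  20.]
```

```bash
python3 -m crank '1 22 -45 -2 0 0 0.7; 1 20 -46 -1 0 0 0.8; 1 21 -45 -2 0 0 0.7; 1 20 -46 -1 0 0 0.8; 1 19 -47 -2 0 0 0.7; 1 18 -46 -1 0 0 0.7; 1 18 -47 -2 0 0 0.8; 1 17 -47 -2 0 0 0.7; 1 17 -47 -1 0 0 0.8; 1 16 -47 -2 0 0 0.7' && python3 -m crank '1 13 -30 3 0 0 0; 1 12 -31 2 0 0 0; 1 13 -30 3 0 0 0; 1 12 -30 2 0 0 0; 1 0 0 0 0 0 0; 1 0 0 35 0 0 0; 1 0 0 36 0 0 0; 1 0 0 20 0 0 0; 1 0 0 0 0 0 0; 1 0 0 0 0 0 0'
```

```text
time_s: 58.25
ee_pos: [553.6, 100.8, 178.3]
ee_rot: [-179.9, 0.3, 20.0]
force: [0.8, 0.2, -1.7]
gripper_width: 14.7
gripper_force: 45.0
time_s: 59.5
ee_pos: [561.2, 229.8, 80.1]
ee_rot: [180.0, -0.0, 20.0]
force: [-0.7, 0.2, -1.1]
gripper_width: 14.8
gripper_force: 45.0
```

```bash
python3 -m crank '1 0 0 20 0 0 0; 1 0 0 20 0 0 0; 1 0 0 13 0 0 0; 1 0 0 0 0 0 0; 1 0 0 0 0 0 0; 0.3 0 0 0 0 0 0; 0.3 0 0 0 0 0 0; 0.3 0 0 0 0 0 0; 0.3 0 0 0 0 0 0' && python3 -m crank '0.3 0 0 -20 0 0 0; 0.3 0 0 -40 0 0 0; 0.3 0 0 -60 0 0 0; 0.3 0 0 -60 0 0 0; 0.3 -16 48 0 0 0 0; 0.3 -16 48 0 0 0 0; 0.3 -16 48 0 0 0 0; 0.3 -16 48 0 0 0 0; 0.3 -16 48 0 0 0 0; 0.3 -16 48 0 0 0 0' && python3 -m crank '0.3 -16 48 0 0 0 0; 0.3 -16 48 0 0 0 0; 0.3 -16 48 0 0 0 0; 0.3 0 0 0 0 0 0; 0.3 0 0 0 0 0 0'; python3 - <<'E'
from det import *
im=grab_frame("top");cv2.imwrite("pics/top12.png",im);sd=grab_frame("side");cv2.imwrite("pics/side12.png",sd)
[print("pan",*y) for y in blobs(im,(8,70,90),(19,255,255),"top",24,(200,190,262,246))]
f=lambda i,c,w,h:cv2.resize(i[c[1]:c[3],c[0]:c[2]],(w,h),interpolation=cv2.INTER_CUBIC)
a=f(im,(110,100,460,300),800,457);b=f(sd,(170,170,510,310),340,140)
# pan fit overlay numbers
fin=np.hstack([f(im,(180,165,340,285),480,360),f(sd,(210,200,470,320),320,360)])
cv2.imwrite("pics/final.png",fin)
E
```

```text
time_s: 60.62
ee_pos: [561.0, 230.3, 27.1]
ee_rot: [-180.0, -0.0, 20.0]
force: [-0.6, -0.3, 0.3]
gripper_width: 31.7
gripper_force: 0.0
time_s: 61.88
ee_pos: [569.1, -74.9, 207.0]
ee_rot: [180.0, -0.0, 20.0]
force: [0.4, -0.3, 0.5]
gripper_width: 31.8
gripper_force: 0.0
time_s: 62.5
ee_pos: [573.1, -224.7, 206.7]
ee_rot: [-179.9, 0.0, 20.0]
force: [0.9, 0.6, -0.4]
gripper_width: 31.5
gripper_force: 0.0
pan [563.7 229.6] [563.8 229.9] [25. 83.] -159.9 165 (np.float64(239.0), np.float64(211.0))
pan [542.5 279.5] [542.8 279.6] [26. 82.] -159.8 168 (np.float64(223.0), np.float64(218.0))
```

View pics/final.png

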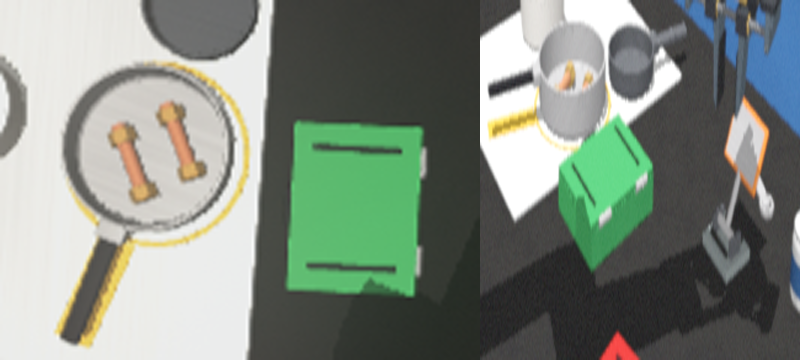

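The final picture shows both bolts in the pan at (130,165) and (180,140), the handle over the stripe at (90,290), the case shut and the mirror at its far stop. Handing in.

```bash
python3 -c "
from h import *
print(px('top',(551,257,62)),px('top',(551-187,257+83.4,60)))
print(env.job_done())"
```

```text
[228.40918007 214.35164219] [200.87006582 277.24962129]
the job is handed in; nothing more can be done
None
```

The job is handed in and, by the last pictures, complete: the handle lies over the yellow stripe with the pan on its ring, the gauge is in the shut green case, both bronze bolts present are in the pan, and the mirror is at its far stop; my first swing left the pan about 20 mm off its ring, so I pushed it back and nudged the handle before going on.

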